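# Stand two housings in the cleaning rack and work the cleaner pump

### The arm

A 7-joint arm with a two-finger parallel gripper is mounted at the origin on a cart in front of the work surface, level with it; the furniture and walls round the work are solid. World frame = base frame: x ahead of the robot, y to its left, z up, the work surface at z = 0. Lengths are in m, angles in degrees, forces in N, time in s.
With the tool pointing down it reaches from about 0.425 to 0.875 m from the base axis. Payload 4.7 kg.
Tool frame: the origin (TCP) lies at the very end of the fingers, on their centre line; the grasp point (between the pads) lies 19 mm behind it; z points along the fingers, y is the line along which they close (so a half turn about z gives the same grasp; the last joint's range is limited). The gripper opens to 87 mm and grips with 3 to 60 N. Pads are 19 mm wide; open, the fingers measure 117 mm over their backs; the gripper's body (75 mm by 190 mm) begins 51 mm behind the grasp point.
Start: joints at [67.271, 18.392, -4.016, 83.108, 1.295, 78.541, -3.26], TCP at [0.26, -0.596, 0.186] pointing down, gripper open.
Joint ranges: [-163.93, 163.93], [-17.29, 119.83], [-79.2, 71.16], [3.27, 140.29], [-89.18, 269.18], [5.43, 117.66], [-154.24, 154.24]. Speed limits (degrees/s): [147.25, 147.25, 180, 180, 180, 180, 180].

### API

Orientations are given as [roll, pitch, yaw] about the fixed x, y, z axes, in that order (R = Rz(yaw) Ry(pitch) Rx(roll)).
In Python, from cell import get_obs, read_camera, sign_off, silhouettes gives the robot as it stands.
- The arm moves only by the tool play_rows, never from a script. Its argument "steps" is a list that holds one entry, the list of rows, each a list of 7 numbers: the shift along the tool's x, y, z in m, then the turn, a rotation vector about the tool's x, y, z in rad, then the finger opening in m, from 0 to 0.087. A call has 1 to 12 rows; each row shifts and turns the commanded pose from where the row before left it, along the tool's axes as they then stand; what a row does not reach is not made up. A row lasts 1/10 s, in which the tool goes at most 50 mm and 8.59 degrees, less where a joint would pass 70% of its speed; a pose out of reach is approached as far as the arm can. A call is refused whole if a number of a shift passes 0.05 or a number of a turn 0.15, either way. A call with a gripper value outside its range is refused whole. The fingers move at their own pace and stop on an object; "force" is the grip in N (left out, the last holds). Time passes only in rows, so rows that do not move let the fingers close. It gives the time, the measured TCP pose, the force, the opening and the grip force at its end, in the units of the state.
- get_obs(): the state, without advancing time (a new reading comes with each control period).
- read_camera(name): name is "scene" or "side" or "wrist"; returns a dict with "frame" (480x640x3 uint8, red, green, blue), "intrinsics" (3x3 intrinsics, pixels), "k1" (the pictures are not rectified: a ray, as slopes to the right and down, at radius r is drawn at 1 + k1 r^2 times it, then the intrinsics apply), "view" (4x4, takes a point from world to camera coordinates). Camera axes: x right, y up, looking along -z (the intrinsics and any distortion apply to the point x, -y, -z); pixel columns grow to the right and rows downward; lengths in m; the calibration is good to about 2 mm. A picture is of the moment at which its call begins. There is no depth.
- sign_off(): hands the job in; it is judged then, once.
Trained networks look in the newest picture that a camera, given by its name, has taken for a name from the list of things; names that differ only in an ending like _2 or _b are one class to them, and where a whole thing is asked for, a point or a joint stands for the part that bears it (a point fixed in the world has none). Each returns a list of dicts, best first, with "p" (0 to 1); they miss things now and then, are a little off and sometimes report something else, mostly with a low value. They report only what shows in the picture. A call takes as long as a camera call.
- silhouettes(camera, name): "pixels" (480x640 bool, what is visible of it) and "extent" ([left, top, right, bottom] in pixels, round what is visible of it).
The state is a dict: "time_s": time; "qpos": joint angles; "joint_velocities": joint speeds; "effort": joint torques, N m; "tool_pos": TCP position; "tool_rot": TCP orientation; "force": force on the tool from outside, world axes, zero at the start; "wrist_torque": the same for the moment, N m; "grip_width": finger opening in m; "grasp_force": force on a finger pad.
Only numpy, scipy, OpenCV 4.12 (cv2) and the standard library are available. Lean on these libraries where they do the work, as an engineer would, in place of code of your own. Each camera call takes 0.05 s, during which the arm holds its last target. There are 200 camera calls.

### The job

Take the two housings from the sloping feed stand and stand them upright, fully home and with their brass pins at the top, in the cleaning rack: the one with the green label in the slot with green lips, the one with the white label in the slot with white lips, lowering them gently. When both stand there, press the blue pump cap of the bottle on the rack's tray right down and let it come back up. Leave the jar, tape, marker and screwdrivers where they are.

Things in the scene. Friction and masses are not known exactly. Their poses are not given: they have to be found in the camera images.
- housing_green: black housing, flat box 118 x 58 x 16 mm (details stand 6 mm out of its face), 85 g, green block on its face, two brass pins and a green label at one end. Origin: centre of its flat back. x along the length, pin end at -59 mm, socket end at +59; y across the 58 mm width; z out of the face (box fills 0 to 16 mm). At the start it leans in the stand, pins up, 30 degrees from vertical
- housing_green_mid (a point): centre of that housing's 118 x 58 x 16 mm box, same axes as the housing
- housing_white: black housing, flat box 118 x 58 x 16 mm (details stand 6 mm out of its face), 85 g, light grey block on its face, two brass pins and a white label at one end. Origin: centre of its flat back. x along the length, pin end at -59 mm, socket end at +59; y across the 58 mm width; z out of the face (box fills 0 to 16 mm). At the start it leans in the stand, pins up, 30 degrees from vertical
- housing_white_mid (a point): centre of that housing's 118 x 58 x 16 mm box, same axes as the housing
- feed_stand: fixed grey stand 120 x 210 mm with two aluminium pockets 120 mm apart along its y. Origin: centre, on the worktop; x away from the robot; the housings lean back that way. A 48 mm wide backrest carries the back of each housing over its lowest 70 mm; side cheeks and front lip enclose only its lowest 28 mm: above that both sides are free to grip
- station: fixed cleaning rack: steel drip tray 145 x 235 mm with two upright slots and a white pump bottle in a collar. Origin: on the worktop, midway between the slots; z up. Slot floors are 22 mm above the worktop; green slot 36 mm along +x, white slot 36 mm along -x, bottle axis 128 mm along +y
- slot_green (a point): centre of the floor of the upright slot with green lips in the cleaning station. The slot is 20 mm wide along its x, 62 mm along its y, 45 mm deep, walls 5 mm; flared lips reach to 55 mm above this floor, in all about 17 mm wider than the slot. Site z is up. The two slots are 72 mm apart along x
- slot_white (a point): centre of the floor of the upright slot with white lips in the cleaning station. The slot is 20 mm wide along its x, 62 mm along its y, 45 mm deep, walls 5 mm; flared lips reach to 55 mm above this floor, in all about 17 mm wider than the slot. Site z is up. The two slots are 72 mm apart along x
- pump (a joint): sprung blue pump cap on the bottle: 0 = up, 0.010 m = fully down; needs about 3 N to start and 8 N at the bottom, and springs back
- pump_top (a point): centre of the top of the blue pump cap (38 mm across, about 152 mm above the worktop when up); it moves straight down by 10 mm. A thin spout points from it towards the slots, 50 mm long
- tape: roll of masking tape, 76 mm across, 19 mm high, lying flat; origin under its centre
- jar: white jar with a blue lid, 62 mm across, 62 mm high; origin under its centre
- marker: white marker with a blue cap, 131 mm long along its y, lying; origin under its centre
- driver_red: red screwdriver, 196 mm long along its y, lying; origin under its centre
- driver_blue: blue screwdriver, 196 mm long along its y, lying; origin under its centre

How it is judged:
By the outcome, as a careful person would: the job done as asked, in the order asked, and still so for the second after the job is handed in, with the robot touching nothing.
It also fails if it takes over 72 s, if anything falls off the work surface, if the arm or the gripper's body presses on something with over 40 N, if the wrist force passes 120 N, or if a joint passes its speed limit or range.

## Working session

There is one attempt and no reset: what is moved stays moved. The work goes in short steps, Python scripts to look and compute and a tool call to move; the robot and the scene stay as the last step left them, time stands still between calls to the robot, and variables do not carry over. Pictures are saved under pics/ and viewed, at most 10 in all, crops included, and the job is handed in when it is done.

Besides the shell and the picture viewer there is one more tool, called after "Request:" as a command line: name --argument value ..., lists and objects as JSON in quotes. play_rows: Moves the arm, as the interface text tells. Its arguments: {"type":"object","properties":{"steps":{"type":"array","items":{"type":"array","items":{"type":"array","items":{"type":"number"}}}},"force":{"type":"number"}},"required":["steps"]}

```bash
mkdir -p pics; ls; cat > h.py <<'E'
import numpy as np, cv2
from cell import *
from scipy.spatial.transform import Rotation as R
def cam(n):
    c=read_camera(n); return c
def save(c,f): cv2.imwrite('pics/'+f,c['frame'][:,:,::-1])
def proj(c,P):
    P=np.atleast_2d(P); q=(c['view'][:3,:3]@P.T).T+c['view'][:3,3]
    s=np.c_[q[:,0]/-q[:,2],-q[:,1]/-q[:,2]]; r2=(s**2).sum(1,keepdims=True)
    s=s*(1+c['k1']*r2); K=np.array(c['intrinsics']); return s*[K[0,0],K[1,1]]+[K[0,2],K[1,2]]
def ray(c,uv):
    K=np.array(c['intrinsics']); d=(np.array(uv,float)-[K[0,2],K[1,2]])/[K[0,0],K[1,1]]
    s=d.copy()
    for _ in range(20): s=d/(1+c['k1']*(s**2).sum())
    V=np.array(c['view']); Rm=V[:3,:3]; o=-Rm.T@V[:3,3]; v=Rm.T@np.array([s[0],-s[1],-1]); return o,v/np.linalg.norm(v)
def onz(c,uv,z):
    o,v=ray(c,uv); return o+v*(z-o[2])/v[2]
E
python3 - <<'E'
from h import *
a=cam('scene');b=cam('side');save(a,'a.png');save(b,'b.png')
for n,c in(('scene',a),('side',b)):
    V=np.array(c['view']);print(n,(-V[:3,:3].T@V[:3,3]).round(3),c['k1'])
    for t in['housing_green','housing_white','feed_stand','station','pump','jar','tape','marker','driver_red','driver_blue']:
        for s in silhouettes(n,t)[:2]: 
            v,u=np.nonzero(s['pixels']);print(t,round(s['p'],2),np.round(s['extent']),u.mean().round(1),v.mean().round(1),len(u))
print(get_obs())
E
```

```text
pics
scene [-0.277  0.905  0.783] -0.11043415749934707
housing_green 0.65 [337. 200. 362. 238.] 348.5 219.5 724
housing_green 0.55 [216. 242. 324. 314.] 264.9 276.0 4525
housing_white 0.59 [364. 188. 392. 226.] 376.5 206.8 572
housing_white 0.34 [234. 240. 259. 260.] 243.5 247.7 214
feed_stand 0.89 [318. 214. 398. 257.] 359.9 236.1 1390
feed_stand 0.63 [329. 263. 359. 284.] 346.5 274.8 444
station 0.76 [211. 238. 321. 315.] 265.0 276.6 4401
pump 0.71 [234. 240. 260. 257.] 244.2 247.9 233
jar 0.79 [414. 198. 433. 229.] 424.7 215.1 470
tape 0.91 [330. 264. 361. 286.] 346.7 274.9 450
tape 0.31 [208. 240. 318. 318.] 264.8 276.5 4569
driver_red 0.76 [141. 325. 207. 370.] 159.3 342.3 207
driver_red 0.32 [330. 265. 359. 288.] 346.7 275.2 525
driver_blue 0.67 [169. 320. 221. 359.] 190.2 338.2 99
side [ 0.461 -1.029  0.503] -0.019334319827503273
housing_green 0.63 [309. 252. 347. 297.] 329.0 272.9 682
housing_white 0.61 [307. 198. 365. 275.] 331.6 244.5 2376
housing_white 0.6 [307. 273. 348. 328.] 328.4 301.7 920
feed_stand 0.58 [300. 278. 364. 358.] 333.1 326.3 3024
station 0.66 [306. 199. 3
[... 380 characters left out ...]
s': 1.1, 'qpos': array([67.27017419, 18.39110202, -4.01623517, 83.10889232,  1.29553972,
       78.54142677, -3.26137838]), 'joint_velocities': array([ 0.07114776, -0.0252125 ,  0.08086863,  0.00339987,  0.0830814 ,
        0.01318549,  0.09044226]), 'effort': array([-4.82356536e-04, -4.91112435e+01, -4.03113719e-01, -3.12766671e+01,
       -6.36454532e-02,  3.34708183e-02,  6.01144649e-06]), 'tool_pos': array([ 0.25955161, -0.59594039,  0.1861841 ]), 'tool_rot': array([1.79996255e+02, 3.32726263e-03, 2.35375086e+01]), 'force': array([-0.42225119, -0.7578733 ,  0.12314027]), 'wrist_torque': array([-0.03930484, -0.00741572,  0.04299923]), 'grasp_force': 0.0, 'grip_width': 0.08709805696270495}
```

View pics/a.png

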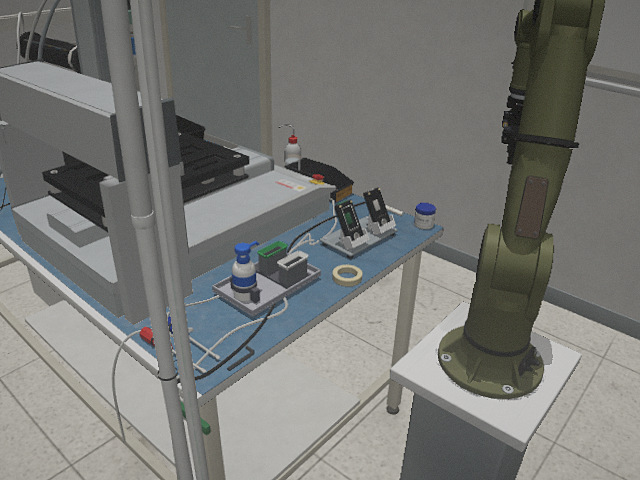

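View pics/b.png

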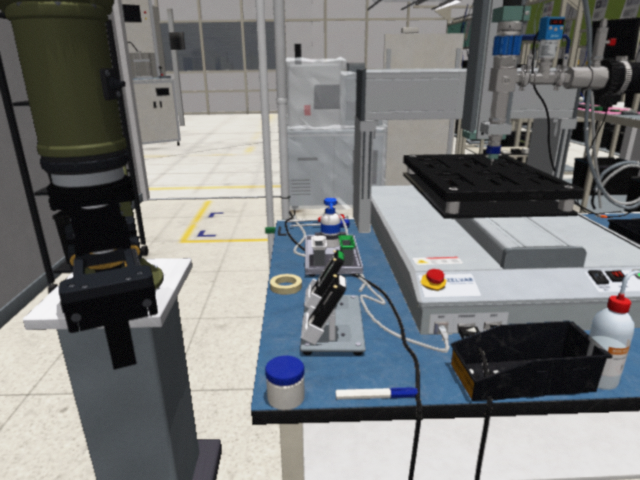

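The scene view shows the station at about (265,277), with the green slot at (272,255), the white slot at (293,267) and the pump at (244,247). The housings are at (348,219) for green and (377,206) for white. In the side view the stand is at (333,326), with white nearest and green behind it.

```bash
cat >> h.py <<'E'
def tri(l):
    A=0;b=0
    for c,uv in l:
        o,v=ray(c,uv);M=np.eye(3)-np.outer(v,v);A=A+M;b=b+M@o
    x=np.linalg.solve(A,b); return x
E
python3 - <<'E'
from h import *
a=cam('scene');b=cam('side')
for n,p,q in[('green',(348.5,219.5),(330,270)),('white',(376.5,206.8),(326,303)),('pump',(243,246),(330.6,201)),('jar lid',(425,208),(285,368))]:
    x=tri([(a,p),(b,q)]);print(n,x.round(3),proj(a,x).round(1),proj(b,x).round(1))
for n,uv in[('stand near corner',(338,256)),('st right',(397,231)),('st left',(319,243)),('tray right',(321,272)),('tray front',(260,314)),('tray left',(212,288)),('tray back',(253,262))]:print(n,onz(a,uv,0.01).round(3))
for n,uv in[('st FL',(301,352)),('st FR',(364,352)),('st BR',(362,300))]:print(n,onz(b,uv,0.01).round(3))
def z(c,x,y,w,h,s):return cv2.resize(c['frame'][y:y+h,x:x+w,::-1],None,fx=s,fy=s,interpolation=cv2.INTER_CUBIC)
A=z(a,205,180,200,140,4);cv2.imwrite('pics/c.png',A)
cv2.imwrite('pics/d.png',z(b,290,190,100,170,3.5))
w=cam('wrist');V=w['view'];print((-V[:3,:3].T@V[:3,3]).round(3),w['intrinsics'],V[:3,:3].round(2))
E
```

```text
green [ 0.515 -0.158  0.095] [[347.1 218.1]] [[328.  271.6]]
white [ 0.504 -0.281  0.088] [[376.5 206.8]] [[326.1 302.9]]
pump [0.544 0.193 0.146] [[243. 246.]] [[330.6 201. ]]
jar lid [ 0.429 -0.432  0.056] [[424.7 207.9]] [[284.5 368.3]]
stand near corner [ 0.494 -0.097  0.01 ]
st right [ 0.454 -0.326  0.01 ]
st left [ 0.577 -0.115  0.01 ]
tray right [ 0.476 -0.006  0.01 ]
tray front [0.465 0.222 0.01 ]
tray left [0.626 0.23  0.01 ]
tray back [0.639 0.079 0.01 ]
st FL [ 0.455 -0.322  0.01 ]
st FR [ 0.571 -0.328  0.01 ]
st BR [ 0.593 -0.131  0.01 ]
[ 0.329 -0.566  0.386] [[362.90690571   0.         317.50965201]
 [  0.         362.90690571 233.11624821]
 [  0.           0.           1.        ]] [[ 0.4  -0.92  0.  ]
 [ 0.88  0.38 -0.28]
 [ 0.25  0.11  0.96]]
```

View pics/c.png

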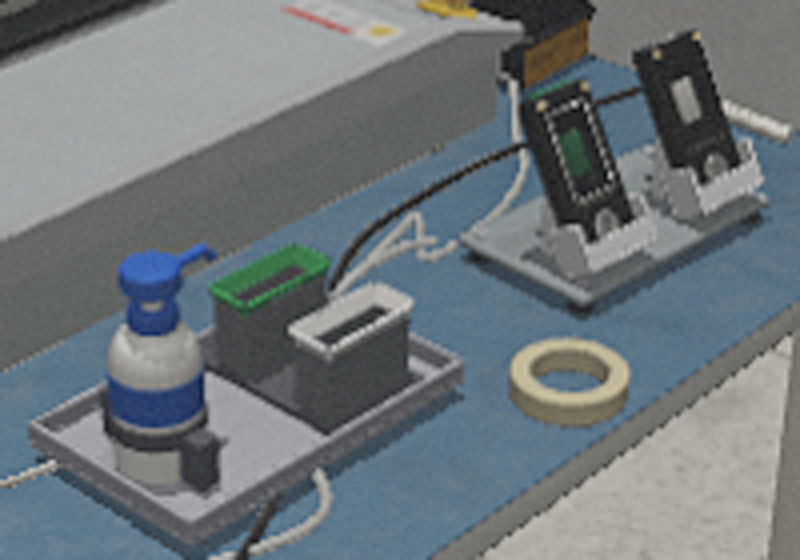

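Zoomed in, the stand's two pockets face the robot, green nearer to the station. The white slot is on the near (-x) side and the spout points toward -y. Next I'll take a wrist view from above the stand.

```bash
cat >> h.py <<'E'
def plan(p,rpy,n,p0=None,rpy0=None):
    o=get_obs(); p0=o['tool_pos'] if p0 is None else np.array(p0); rpy0=o['tool_rot'] if rpy0 is None else rpy0
    A=R.from_euler('xyz',rpy0,degrees=True);B=R.from_euler('xyz',rpy,degrees=True)
    r=(A.inv()*B).as_rotvec()/n; S=sum((A*R.from_rotvec(k*r)).as_matrix() for k in range(n))
    d=np.linalg.solve(S,np.array(p)-p0); print(n,'x',d.round(4).tolist(),r.round(4).tolist(),'|d|',np.linalg.norm(d).round(4))
E
python3 -c "
from h import *
plan([.50,-.22,.30],[180,0,0],12)"
```

```text
12 x [0.0266, -0.0263, -0.0095] [0.0, 0.0, 0.0342] |d| 0.0386
```

Request:
play_rows --steps '[[[0.0266, -0.0263, -0.0095, 0, 0, 0.0342, 0.087], [0.0266, -0.0263, -0.0095, 0, 0, 0.0342, 0.087], [0.0266, -0.0263, -0.0095, 0, 0, 0.0342, 0.087], [0.0266, -0.0263, -0.0095, 0, 0, 0.0342, 0.087], [0.0266, -0.0263, -0.0095, 0, 0, 0.0342, 0.087], [0.0266, -0.0263, -0.0095, 0, 0, 0.0342, 0.087], [0.0266, -0.0263, -0.0095, 0, 0, 0.0342, 0.087], [0.0266, -0.0263, -0.0095, 0, 0, 0.0342, 0.087], [0.0266, -0.0263, -0.0095, 0, 0, 0.0342, 0.087], [0.0266, -0.0263, -0.0095, 0, 0, 0.0342, 0.087], [0.0266, -0.0263, -0.0095, 0, 0, 0.0342, 0.087], [0.0266, -0.0263, -0.0095, 0, 0, 0.0342, 0.087]]]'

```text
time_s: 2.45
tool_pos: [0.5002, -0.219, 0.301]
tool_rot: [180.0, -0.0, -0.1]
force: [1.2, 0.5, -0.3]
grip_width: 0.0867
grasp_force: 0.0
```

```bash
python3 - <<'E'
from h import *
o=get_obs();print(o['tool_pos'].round(4),o['tool_rot'].round(2),o['qpos'].round(1))
c=cam('wrist');save(c,'w1.png')
for t in['housing_green','housing_white','feed_stand','station','pump']:
        for s in silhouettes('wrist',t)[:2]: 
            v,u=np.nonzero(s['pixels']);print(t,round(s['p'],2),np.round(s['extent']),u.mean().round(1),v.mean().round(1),len(u))
E
```

```text
[ 0.5002 -0.219   0.301 ] [ 1.7996e+02 -4.0000e-02 -6.0000e-02] [ 41.5   4.9 -22.2  86.5   1.9  88.9 -70.7]
housing_green 0.77 [235. 158. 294. 210.] 265.9 183.7 2683
housing_white 0.72 [343. 167. 409. 217.] 374.6 190.3 2711
feed_stand 0.98 [240. 122. 406. 226.] 321.5 164.5 10098
station 0.69 [  0.  95. 152. 215.] 72.9 154.9 17209
```

View pics/w1.png

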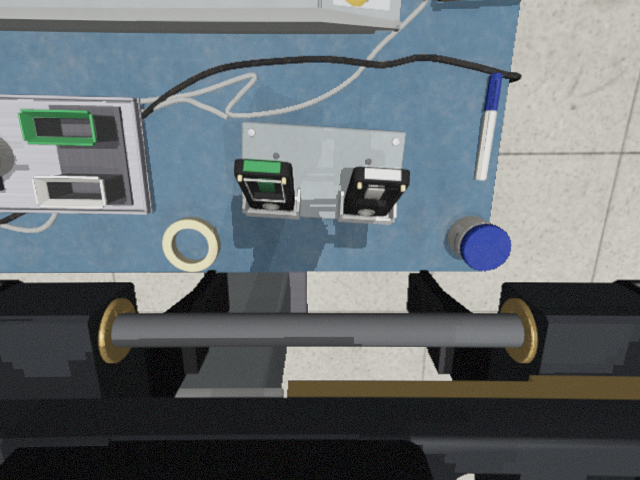

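The wrist view shows the stand at (240–406, 122–226), the green housing at (266,184) and the white one at (375,190). Green lips are at (58,127), white lips at (69,190), and the marker and jar are clear on the right.

```bash
python3 - <<'E'
from h import *
im=cv2.imread('pics/w1.png')
cv2.imwrite('pics/w1z.png',cv2.resize(im[115:229,230:412],None,fx=4.39,fy=4.39,interpolation=cv2.INTER_CUBIC)[:,:800])
E
```

```text
(no output)
```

View pics/w1z.png

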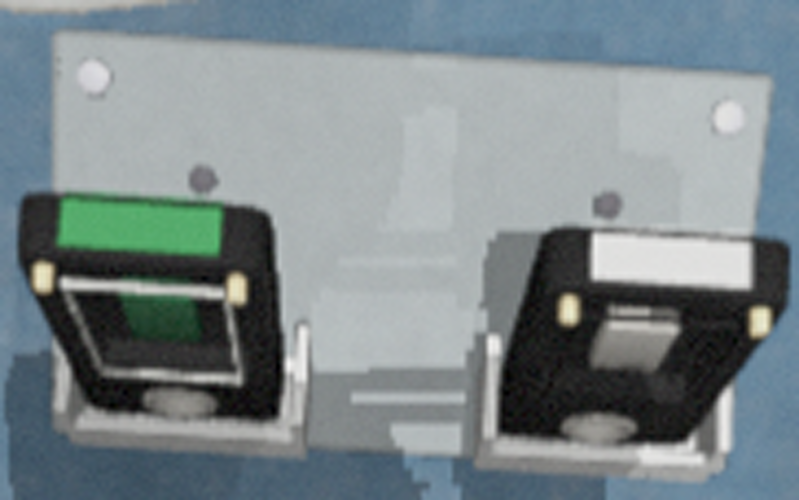

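```bash
python3 - <<'E'
from h import *
from scipy.optimize import least_squares
c=cam('wrist');a=cam('scene')
px=lambda P:(np.array(P)+.5)/4.39-.5+[230,115]
print('stand back corners',onz(c,px((53,32)),.012).round(4),onz(c,px((771,77)),.012).round(4))
lean=np.radians(30)
def Hrot(yaw): # x: pin->socket (down & toward robot), z: face out
    x=np.array([-np.sin(lean),0,-np.cos(lean)]);z=np.array([-np.cos(lean),0,np.sin(lean)]);y=np.cross(z,x)
    return R.from_euler('z',yaw).as_matrix()@np.c_[x,y,z]
print('y axis',Hrot(0)[:,1])
obs={'green':[(24,197),(271,211),(22,262),(275,274)],'white':[(547,228),(789,242),(534,289),(786,303)]}
# image right=-y ; model y axis is printed above
for k,P in obs.items():
    s=Hrot(0)[1,1]; L=np.array([[-.059,s*.029,0],[-.059,-s*.029,0],[-.059,s*.029,.016],[-.059,-s*.029,.016]])
    f=lambda q:(proj(c,L@Hrot(q[3]).T+q[:3])-px(P)).ravel()
    r=least_squares(f,[.52,-.2,.08,0]);q=r.x
    M=np.array([0,0,.008])@Hrot(q[3]).T+q[:3]; T=np.array([-.059,0,.008])@Hrot(q[3]).T+q[:3]
    print(k,'origin',q[:3].round(4),'yaw',np.degrees(q[3]).round(2),'res',r.fun.round(1),'mid',M.round(4),'endcentre',T.round(4),'socket end',(2*M-T).round(4),'in scene',proj(a,T).round(1))
# station lips rough
for n,uv in[('g',[(20,110),(95,110),(97,145),(24,146)]),('w',[(33,177),(104,176),(105,206),(38,207)])]:
    X=[onz(c,p,.077) for p in uv];print(n,np.round(X,3).tolist(),np.mean(X,0).round(4))
E
```

```text
stand back corners [ 0.5815 -0.1255  0.012 ] [ 0.5686 -0.3357  0.012 ]
y axis [ 0. -1.  0.]
green origin [ 0.5121 -0.166   0.0691] yaw -2.63 res [ 0.5  0.3  0.9 -0.3 -0.5  0.  -0.9 -0.1] mid [ 0.5051 -0.1657  0.0731] endcentre [ 0.5346 -0.167   0.1242] socket end [ 0.4757 -0.1643  0.0221] in scene [[344.1 205.1]]
white origin [ 0.505 -0.286  0.068] yaw -3.75 res [-1.2 -0.5 -0.5 -0.1  1.3  0.1  0.3  0.5] mid [ 0.498  -0.2856  0.072 ] endcentre [ 0.5275 -0.2875  0.1231] socket end [ 0.4686 -0.2837  0.0209] in scene [[372.  192.8]]
g [[0.591, 0.1, 0.077], [0.592, 0.02, 0.077], [0.555, 0.025, 0.077], [0.554, 0.105, 0.077]] [0.5731 0.0623 0.077 ]
w [[0.519, 0.102, 0.077], [0.521, 0.023, 0.077], [0.486, 0.027, 0.077], [0.484, 0.104, 0.077]] [0.5024 0.0642 0.077 ]
```

```bash
cat >> h.py <<'E'
def Z(rpy): return R.from_euler('xyz',rpy,degrees=True).as_matrix()[:,2]
E
python3 - <<'E'
from h import *
a=cam('scene');b=cam('side');c=cam('wrist')
print('machine foot near',onz(a,(325,215),0).round(3),onz(b,(440,345),0).round(3),'wrist edge',onz(c,(200,27),0).round(3),onz(c,(200,27),.15).round(3))
print('machine top tri',tri([(a,(331,197)),(b,(418,268))]).round(3))
E_=np.array([.5346,-.167,.1242]);r=[180,30,-3.3];z=Z(r)
plan(E_-.037*z,r,12)
print('grasp',E_+.043*z,'adv .080'); 
E
```

```text
machine foot near [ 0.688 -0.273  0.   ] [ 0.721 -0.299  0.   ] wrist edge [ 0.692 -0.079  0.   ] [ 0.656 -0.122  0.15 ]
machine top tri [ 0.663 -0.237  0.111]
12 x [0.0072, -0.0045, 0.0107] [0.0012, -0.0436, 0.0046] |d| 0.0137
grasp [ 0.51313565 -0.16576237  0.08696091] adv .080
```

Request:
play_rows --steps '[[[0.0072, -0.0045, 0.0107, 0.0012, -0.0436, 0.0046, 0.087], [0.0072, -0.0045, 0.0107, 0.0012, -0.0436, 0.0046, 0.087], [0.0072, -0.0045, 0.0107, 0.0012, -0.0436, 0.0046, 0.087], [0.0072, -0.0045, 0.0107, 0.0012, -0.0436, 0.0046, 0.087], [0.0072, -0.0045, 0.0107, 0.0012, -0.0436, 0.0046, 0.087], [0.0072, -0.0045, 0.0107, 0.0012, -0.0436, 0.0046, 0.087], [0.0072, -0.0045, 0.0107, 0.0012, -0.0436, 0.0046, 0.087], [0.0072, -0.0045, 0.0107, 0.0012, -0.0436, 0.0046, 0.087], [0.0072, -0.0045, 0.0107, 0.0012, -0.0436, 0.0046, 0.087], [0.0072, -0.0045, 0.0107, 0.0012, -0.0436, 0.0046, 0.087], [0.0072, -0.0045, 0.0107, 0.0012, -0.0436, 0.0046, 0.087], [0.0072, -0.0045, 0.0107, 0.0012, -0.0436, 0.0046, 0.087]]]'

```text
time_s: 4.2
tool_pos: [0.5537, -0.1674, 0.1559]
tool_rot: [179.9, 30.1, -3.3]
force: [-0.4, 0.9, -0.2]
grip_width: 0.0871
grasp_force: 0.0
```

```bash
python3 - <<'E'
from h import *
o=get_obs();print(o['tool_pos'].round(4),o['tool_rot'].round(2),o['qpos'].round(1),o['force'].round(1))
plan([.5131,-.1658,.087],[180,30,-3.3],8)
c=cam('wrist');save(c,'w2.png')
E
```

```text
[ 0.5537 -0.1674  0.1559] [179.95  30.08  -3.29] [ 24.5  38.3 -22.2  66.3  14.2 108.  -89.4] [-0.4  0.9 -0.2]
8 x [-0.0001, 0.0001, 0.01] [0.0001, 0.0002, 0.0] |d| 0.01
```

View pics/w2.png

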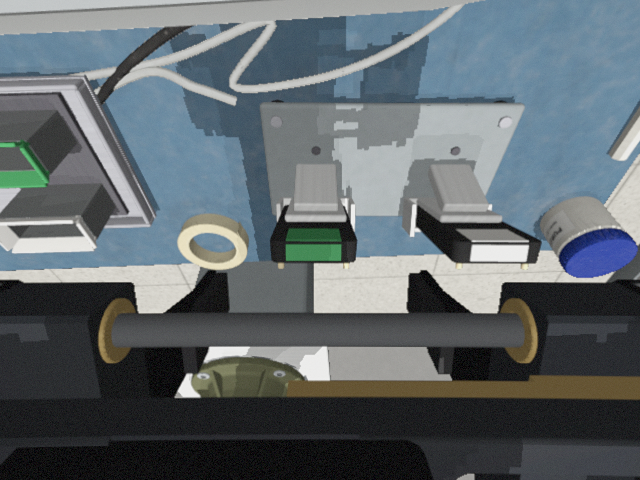

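The green label is at (314,243), centred between the fingers (about 215 and 420). I'll advance and grip.

Request:
play_rows --steps '[[[0, 0, 0.01, 0, 0, 0, 0.087], [0, 0, 0.01, 0, 0, 0, 0.087], [0, 0, 0.01, 0, 0, 0, 0.087], [0, 0, 0.01, 0, 0, 0, 0.087], [0, 0, 0.01, 0, 0, 0, 0.087], [0, 0, 0.01, 0, 0, 0, 0.087], [0, 0, 0.01, 0, 0, 0, 0.087], [0, 0, 0.01, 0, 0, 0, 0.087], [0, 0, 0, 0, 0, 0, 0.087]]]'

```text
time_s: 5.15
tool_pos: [0.5123, -0.1647, 0.0861]
tool_rot: [180.0, 30.1, -3.2]
force: [-0.5, 0.3, 0.0]
grip_width: 0.0871
grasp_force: 0.0
```

Request:
play_rows --steps '[[[0, 0, 0, 0, 0, 0, 0.05], [0, 0, 0, 0, 0, 0, 0.05], [0, 0, 0, 0, 0, 0, 0.05], [0, 0, 0, 0, 0, 0, 0.05], [0, 0, 0, 0, 0, 0, 0.05], [0, 0, 0, 0, 0, 0, 0.05], [0, 0, 0, 0, 0, 0, 0.05], [0, 0, 0, 0, 0, 0, 0.05]]]' --force 25

```text
time_s: 5.95
tool_pos: [0.514, -0.1646, 0.0875]
tool_rot: [180.0, 30.0, -3.2]
force: [0.1, -0.1, 1.7]
grip_width: 0.0583
grasp_force: 25.0
```

Request:
play_rows --steps '[[[0, 0, -0.006, 0, 0, 0, 0.05], [0, 0, -0.01, 0, 0, 0, 0.05], [0, 0, -0.012, 0, 0, 0, 0.05], [0, 0, -0.014, 0, 0, 0, 0.05], [0, 0, -0.014, 0, 0, 0, 0.05], [0, 0, -0.014, 0, 0, 0, 0.05], [0, 0, -0.014, 0, 0, 0, 0.05], [0, 0, -0.012, 0, 0, 0, 0.05], [0, 0, -0.008, 0, 0, 0, 0.05]]]'

```text
time_s: 6.85
tool_pos: [0.5668, -0.1676, 0.1789]
tool_rot: [180.0, 29.9, -3.2]
force: [0.4, 0.2, -0.5]
grip_width: 0.058
grasp_force: 24.9
```

```bash
python3 - <<'E'
from h import *
plan([.46,.064,.27],[180,0,-1.6],12)
E
```

```text
12 x [-0.0116, -0.0189, -0.0046] [-0.0006, 0.0435, -0.0023] |d| 0.0226
```

Request:
play_rows --steps '[[[-0.0116, -0.0189, -0.0046, 0, 0.0435, -0.0023, 0.05], [-0.0116, -0.0189, -0.0046, 0, 0.0435, -0.0023, 0.05], [-0.0116, -0.0189, -0.0046, 0, 0.0435, -0.0023, 0.05], [-0.0116, -0.0189, -0.0046, 0, 0.0435, -0.0023, 0.05], [-0.0116, -0.0189, -0.0046, 0, 0.0435, -0.0023, 0.05], [-0.0116, -0.0189, -0.0046, 0, 0.0435, -0.0023, 0.05], [-0.0116, -0.0189, -0.0046, 0, 0.0435, -0.0023, 0.05], [-0.0116, -0.0189, -0.0046, 0, 0.0435, -0.0023, 0.05], [-0.0116, -0.0189, -0.0046, 0, 0.0435, -0.0023, 0.05], [-0.0116, -0.0189, -0.0046, 0, 0.0435, -0.0023, 0.05], [-0.0116, -0.0189, -0.0046, 0, 0.0435, -0.0023, 0.05], [-0.0116, -0.0189, -0.0046, 0, 0.0435, -0.0023, 0.05]]]'

```text
time_s: 8.05
tool_pos: [0.4584, 0.0647, 0.2703]
tool_rot: [-179.6, -0.1, -1.7]
force: [0.2, -0.3, -0.4]
grip_width: 0.0575
grasp_force: 24.9
```

```bash
python3 - <<'E'
from h import *
o=get_obs();print(o['tool_pos'].round(4),o['tool_rot'].round(2),o['qpos'].round(1),o['force'].round(1))
c=cam('wrist');save(c,'w3.png');np.save('w3v.npy',c['view'])
cv2.imwrite('pics/w3z.png',cv2.resize(c['frame'][70:330,150:480,::-1],None,fx=2.3,fy=2.3,interpolation=cv2.INTER_CUBIC))
E
```

```text
[0.4584 0.0647 0.2703] [-1.7964e+02 -6.0000e-02 -1.6600e+00] [ 24.1  -5.9 -32.1  99.5  -3.5  85.4 -99.2] [ 0.2 -0.3 -0.4]
```

View pics/w3z.png

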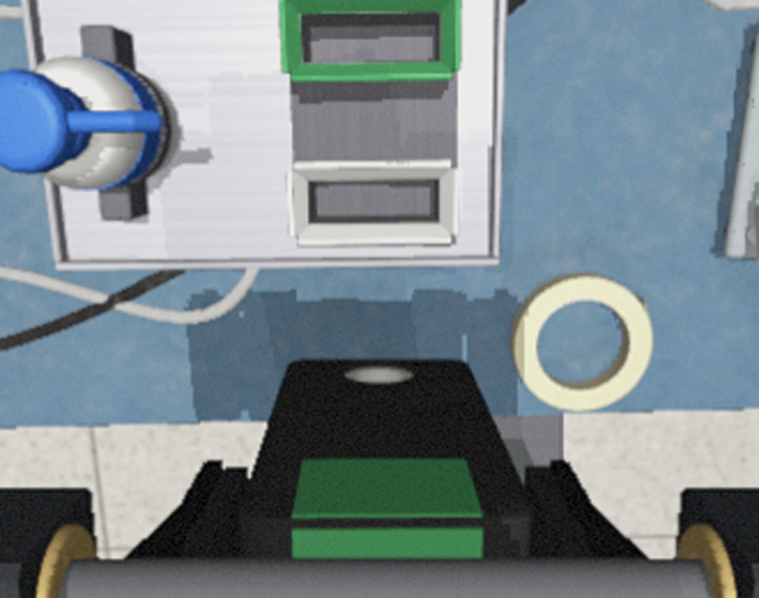

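The crop shows green lips at about (288–460, 0–80) and white lips at (291–457, 160–244). The held housing's lower back edge runs (290,362)–(468,362), and the pump cap is at (25,120).

```bash
python3 - <<'E'
from h import *
c=cam('wrist');o=get_obs();f=c['frame'].astype(int)
m=((f[:,:,1]>f[:,:,0]+35)&(f[:,:,1]>f[:,:,2]+25)).astype(np.uint8);m[200:]=0;m[:,:250]=0;m[:,380:]=0
k=cv2.findContours(m,cv2.RETR_EXTERNAL,cv2.CHAIN_APPROX_NONE)[0];k=max(k,key=len)[:,0]
W=np.array([onz(c,p,.077)[:2] for p in k]);r=cv2.minAreaRect((W*1000).astype(np.float32));print('green',k.min(0),k.max(0),np.round(r[0],1),np.round(r[1],1),round(r[2],2))
px=lambda P:(np.array(P)+.5)/2.3-.5+[150,70]
X=np.array([onz(c,px(p),.077)[:2]*1000 for p in[(290,162),(457,159),(455,244),(297,245)]],np.float32)
r=cv2.minAreaRect(X);print('white',X.round(1).tolist(),X.mean(0).round(1),np.round(r[1],1),round(r[2],2))
t=[onz(c,px(p),.01) for p in[(60,267),(497,263)]];d=t[0]-t[1];print('tray edge',np.round(t,3).tolist(),np.degrees(np.arctan2(-d[0],d[1])),np.linalg.norm(d))
t=[onz(c,px(p),.01) for p in[(508,0),(497,260)]];d=t[0]-t[1];print('tray side yaw',np.degrees(np.arctan2(d[1],d[0])))
# inner opening at wall top z=.067
for n,P in[('g in',[(303,13),(440,10),(440,65),(303,66)]),('w in',[(309,181),(438,179),(438,220),(309,222)])]:
    print(n,np.mean([onz(c,px(p),.067) for p in P],0).round(4))
print('pump',onz(c,px((25,120)),.15).round(3))
# held housing
Rm=R.from_euler('xyz',o['tool_rot'],degrees=True).as_matrix()
L=np.array([[.008,s*.029,.075] for s in(1,-1)]+[[.008,s*.029,-.043] for s in (1,-1)]);print('housing pred crop px',((proj(c,L@Rm.T+o['tool_pos'])-[150,70]+.5)*2.3).round(0).tolist())
E
```

```text
green [277  63] [355 103] [575.6  68.8] [78.7 37.2] 88.71
white [[521.2999877929688, 112.30000305175781], [520.9000244140625, 36.0], [482.29998779296875, 36.900001525878906], [483.5, 111.0999984741211]] [502.   74.1] [76.4 38.6] 89.7
tray edge [[0.466, 0.25, 0.01], [0.463, 0.009, 0.01]] -0.6916385603673845 0.24176726773443843
tray side yaw -1.5446967407659564
g in [0.5737 0.0738 0.067 ]
w in [0.5024 0.0748 0.067 ]
pump [0.54 0.2  0.15]
housing pred crop px [[476.0, 340.0], [305.0, 340.0], [537.0, 476.0], [250.0, 476.0]]
```

```bash
python3 - <<'E'
from h import *
from scipy.optimize import least_squares
c=cam('wrist');o=get_obs()
Rm=R.from_euler('xyz',o['tool_rot'],degrees=True).as_matrix()
def pts(q,L): # q: dx,dy,dz,pitch in tool frame ; L in tool frame
    return (R.from_euler('y',q[3]).apply(L)+q[:3])@Rm.T+o['tool_pos']
L=np.array([[.008,s*.029,.075] for s in(1,-1)]+[[.008,0,-.043]])
ob=(np.array([(468,362),(290,362),(387,522)])+.5)/2.3-.5+[150,70]
def f(q):
    e=(proj(c,pts(q,L))-ob); return np.r_[e[0],e[1],e[2,1]]
for fixp in(0,1):
    r=least_squares(lambda q:np.r_[f(q),0 if not fixp else q[3]*1e4],[0,0,0,0]);print(r.x[:3].round(4),np.degrees(r.x[3]).round(2),r.fun.round(1))
    q=r.x
    C=np.array([[x,s*.029,z] for x in(-.008,.008) for s in(1,-1) for z in(-.043,.075)])
    for n in('scene','side'):
        d=cam(n)
        for nm,qq in(('nom',q*0),('fit',q)):
            u=proj(d,pts(qq,C));print(n,nm,u.min(0).round(1),u.max(0).round(1))
for n in('scene','side'):
    for s in silhouettes(n,'housing_green')[:3]:print(n,s['p'],s['extent'])
a=cam('scene');b=cam('side')
A=a['frame'][140:320,200:400,::-1];B=b['frame'][100:280,250:450,::-1]
cv2.imwrite('pics/ab.png',cv2.resize(np.hstack([A,B]),None,fx=2,fy=2,interpolation=cv2.INTER_CUBIC)[:, :800])
E
```

```text
[-0.0044 -0.004  -0.0124] -0.16 [-0.   0.1  0.  -0.1  0.   0. ]
scene nom [297.3 167.6] [321.2 225. ]
scene fit [297.6 163.5] [321.6 221.4]
side nom [294.6 146.8] [303.  200.2]
side fit [292.6 141.4] [301.1 194.8]
[-0.0048 -0.0041 -0.0113] -0.0 [-0.2  0.   0.2 -0.2  0.1 -0. ]
scene nom [297.3 167.6] [321.2 225. ]
scene fit [297.7 164. ] [321.7 221.9]
side nom [294.6 146.8] [303.  200.2]
side fit [292.4 141.9] [301.  195.2]
scene 0.93 [299.7, 166.9, 320.5, 218.2]
side 0.51 [294.2, 158.0, 305.3, 192.6]
side 0.19 [337.2, 219.4, 350.3, 230.1]
```

View pics/ab.png

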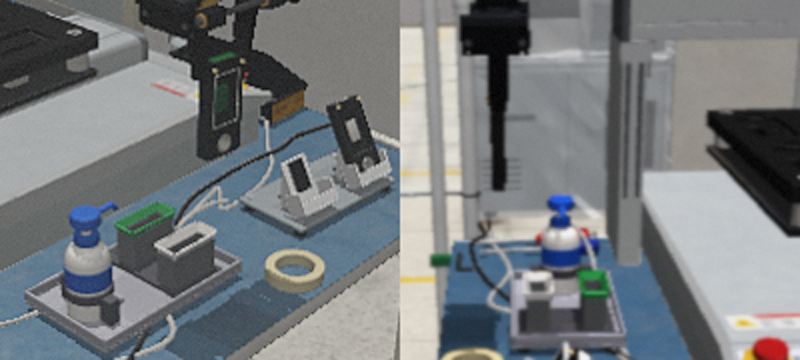

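The scene and side views show the housing hanging vertical and about 12 mm higher in the grip than nominal (bottom near scene row 219, side row 194.5). I'll fit the station jointly across the cameras and use the held housing to remove the wrist camera's bias.

```bash
cat > fit.py <<'E'
from h import *
from scipy.optimize import least_squares
a=cam('scene');b=cam('side');c=cam('wrist');o=get_obs();print(o['tool_pos'].round(4),o['tool_rot'].round(2))
Rm=R.from_euler('xyz',o['tool_rot'],degrees=True).as_matrix()
cor=np.array([(1,1),(1,-1),(-1,-1),(-1,1)])
def st(q,s):
    L=np.c_[cor*[.0185,.0395]+[s*.036,0],np.full(4,.077)]; return R.from_euler('z',q[2]).apply(L)+[q[0],q[1],0]
pc=lambda P:(np.array(P)+.5)/4-.5+[205,180]
pw=lambda P:(np.array(P)+.5)/2.3-.5+[150,70]
sg,sw=pc([(211,290),(295,246),(331,262),(243,308)]),pc([(289,328),(375,285),(413,300),(328,350)])
wg=np.array([(276,63),(355.5,62),pw((457,75)),pw((288,80))]);ww=pw([(290,162),(457,159),(455,244),(297,245)])
Hb=lambda dz:np.array([[.008,s*.029,.075+dz] for s in(1,-1)])@Rm.T+o['tool_pos']
hw=pw([(468,362),(290,362)])
def bias(c,e):
    d=dict(c);V=np.eye(4);V[:3,:3]=R.from_rotvec(e[3:]).as_matrix();V[:3,3]=e[:3];d['view']=V@c['view'];return d
def f(q):
    A,B,C=bias(a,q[4:10]),bias(b,q[10:16]),bias(c,q[16:22])
    r=[(proj(A,st(q,1))-sg)/.7,(proj(A,st(q,-1))-sw)/.7,(proj(C,st(q,1))-wg)/1.,(proj(C,st(q,-1))-ww)/1.,(proj(C,Hb(q[3]))-hw)/.7]
    side=[proj(B,st(q,-1).mean(0))[0,0]-319.5,proj(B,st(q,1).mean(0))[0,0]-347.5,proj(B,Hb(q[3]).mean(0)-[.008,0,-.03])[0,0]-298.7]
    pr=np.concatenate([q[4+6*i:10+6*i]/([.0015]*3+[.004]*3) for i in range(3)])
    return np.concatenate([x.ravel() for x in r]+[np.array(side)/.7,pr])
r=least_squares(f,np.r_[.538,.068,0,-.012,np.zeros(18)]);q=r.x
cov=np.linalg.inv(r.jac.T@r.jac);print('xy',q[:2].round(4),'yaw',np.degrees(q[2]).round(2),'dz',q[3].round(4),'sd',np.sqrt(np.diag(cov))[:4].round(4))
print(r.fun.round(1)[:47]);print('wrist bias',q[16:].round(4))
for s,n in((1,'G'),(-1,'W')):print(n,st(q,s).mean(0).round(4))
y=R.from_euler('z',q[2]).apply([0,.128,0]);print('pump',(y[:2]+q[:2]).round(4))
E
python3 fit.py
```

```text
[0.459  0.0636 0.269 ] [-1.796e+02  1.100e-01 -1.710e+00]
xy [0.5441 0.0644] yaw -1.64 dz -0.0147 sd [0.001  0.0008 0.0065 0.0031]
[-2.2 -1.1  0.1 -1.2  1.7  0.2  0.7  0.2 -1.6  0.5 -0.  -1.   1.7  1.2
 -0.2  0.8 -2.9  0.6 -2.4  1.6  3.6  1.3 -0.6 -0.9 -0.3 -0.9  2.6  0.4
  2.6 -0.9 -2.2 -1.4  0.6 -0.1 -0.4 -0.2 -0.1 -0.1  0.3 -0.  -0.2 -0.2
 -1.1  0.2  0.5 -0.1 -0. ]
wrist bias [-0.001  -0.0016 -0.0017 -0.0037  0.0022 -0.0013]
G [0.58   0.0634 0.077 ]
W [0.5081 0.0654 0.077 ]
pump [0.5477 0.1923]
```

```bash
python3 - <<'E'
from h import *
plan([.580,.0634,.17],[180,0,-1.6],8,[.4588,.064,.2697],[-179.62,0,-1.68])
E
```

```text
8 x [0.0151, -0.0003, 0.0125] [-0.0008, -0.0, -0.0002] |d| 0.0196
```

Request:
play_rows --steps '[[[0.0151, -0.0003, 0.0125, -0.0008, 0, -0.0002, 0.05], [0.0151, -0.0003, 0.0125, -0.0008, 0, -0.0002, 0.05], [0.0151, -0.0003, 0.0125, -0.0008, 0, -0.0002, 0.05], [0.0151, -0.0003, 0.0125, -0.0008, 0, -0.0002, 0.05], [0.0151, -0.0003, 0.0125, -0.0008, 0, -0.0002, 0.05], [0.0151, -0.0003, 0.0125, -0.0008, 0, -0.0002, 0.05], [0.0151, -0.0003, 0.0125, -0.0008, 0, -0.0002, 0.05], [0.0151, -0.0003, 0.0125, -0.0008, 0, -0.0002, 0.05], [0, 0, 0, 0, 0, 0, 0.05]]]'

```text
time_s: 9.65
tool_pos: [0.5796, 0.0624, 0.1667]
tool_rot: [-179.9, 0.3, -1.6]
force: [-0.5, -1.0, -1.6]
grip_width: 0.0575
grasp_force: 24.9
```

```bash
python3 - <<'E'
from h import *
P=[];Q=[]
for n in('wrist','scene','side'):
    c=cam(n);save(c,'p2_%s.png'%n);o=get_obs();P.append(o['tool_pos']);Q.append(o['tool_rot'])
print(np.round(P,4),np.round(Q,2))
w=cv2.imread('pics/p2_wrist.png')[110:330,190:450];s=cv2.imread('pics/p2_scene.png')[190:300,225:315];d=cv2.imread('pics/p2_side.png')[170:280,290:380]
w=cv2.resize(w,None,fx=1.9,fy=1.9,interpolation=cv2.INTER_CUBIC)
sd=np.vstack([cv2.resize(x,(245,300),interpolation=cv2.INTER_CUBIC) for x in(s,d)])
out=np.zeros((600,800,3),np.uint8);out[:w.shape[0],:w.shape[1]]=w;out[:,520:765]=sd;cv2.imwrite('pics/p2.png',out)
E
```

```text
[[0.5791 0.0628 0.1679]
 [0.5792 0.0631 0.1688]
 [0.5793 0.0632 0.1695]] [[-1.7995e+02  2.4000e-01 -1.6200e+00]
 [-1.7996e+02  1.6000e-01 -1.6000e+00]
 [-1.7997e+02  9.0000e-02 -1.6000e+00]]
```

View pics/p2.png

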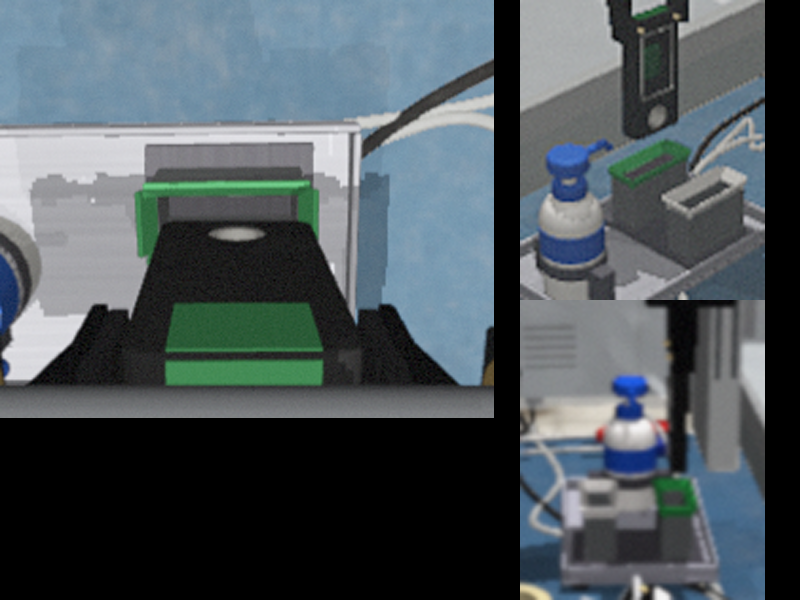

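The composite shows the housing's bottom edge at wrist-crop (160–317, 222) against green lips at (136–318, 189). In the side crop, housing column 677 nearly matches lip column 676. I'll quantify the offset.

```bash
python3 - <<'E'
from h import *
c=cam('wrist');b=cam('side');a=cam('scene');o=get_obs();print(o['tool_pos'].round(4),o['tool_rot'].round(2))
pw=lambda P:(np.array(P)+.5)/1.9-.5+[190,110]
for z in(.104,.108):print('H',[onz(c,pw(p),z).round(4) for p in((160,222),(317,222))])
print('lips far edge',[onz(c,pw(p),.077).round(4) for p in((136,190),(318,188))])
ps=lambda u:(u-520+.5)/(245/90)-.5+290
for n,u,y,z in(('H',677,.034,.13),('Lg',676,.024,.077),('Lw',599,.024,.077)):
    # solve x s.t. col matches
    from scipy.optimize import brentq
    print(n,brentq(lambda x:proj(b,[x,y,z])[0,0]-ps(u),.3,.8))
pa=lambda P:(np.array(P)+.5)/[245/90,300/110]-.5+[225,190]
for n,u,z in(('H bottom +y face',(622-520,131),.106),('H bottom -y face',(662-520,137),.106)):print(n,onz(a,pa(u),z).round(4))
print('pred',proj(a,[[.571,.0915,.106],[.571,.0345,.106]]).round(1),pa((102,131)),pa((142,137)))
for n,u in(('L+x+y',(610-520,170)),('L+x-y',(667-520,140)),('L-x-y',(690-520,153)),('L-x+y',(628-520,187))):print(n,onz(a,pa(u),.077).round(4))
E
```

```text
[0.5796 0.0631 0.1702] [ 1.7999e+02 -1.0000e-02 -1.6000e+00]
H [array([0.5843, 0.0955, 0.104 ]), array([0.5825, 0.0331, 0.104 ])]
H [array([0.5853, 0.095 , 0.108 ]), array([0.5836, 0.0335, 0.108 ])]
lips far edge [array([0.5916, 0.1085, 0.077 ]), array([0.5903, 0.0299, 0.077 ])]
H 0.5750433473616557
Lg 0.5739595437154932
Lw 0.5033010580380041
H bottom +y face [0.5915 0.0883 0.106 ]
H bottom -y face [0.557  0.0712 0.106 ]
pred [[267.  241. ]
 [283.1 232.8]] [262.15306122 237.71666667] [276.84693878 239.91666667]
L+x+y [0.5851 0.1108 0.077 ]
L+x-y [0.5853 0.0363 0.077 ]
L-x-y [0.5528 0.039  0.077 ]
L-x+y [0.5521 0.1202 0.077 ]
```

Request:
play_rows --steps '[[[-0.0013, -0.0023, 0.006, 0, 0, 0, 0.05], [-0.0012, -0.0022, 0.006, 0, 0, 0, 0.05], [0, 0, 0.007, 0, 0, 0, 0.05], [0, 0, 0.006, 0, 0, 0, 0.05], [0, 0, 0, 0, 0, 0, 0.05], [0, 0, 0, 0, 0, 0, 0.05], [0, 0, 0, 0, 0, 0, 0.05]]]'

```text
time_s: 10.65
tool_pos: [0.5775, 0.0676, 0.1444]
tool_rot: [-180.0, 0.0, -1.6]
force: [0.2, -0.6, -0.8]
grip_width: 0.0577
grasp_force: 24.9
```

```bash
python3 - <<'E'
from h import *
c=cam('wrist');s=cam('scene');d=cam('side');o=get_obs();print(o['tool_pos'].round(4),o['tool_rot'].round(2),o['force'].round(1))
w=cv2.resize(c['frame'][140:290,235:400,::-1],None,fx=3,fy=3,interpolation=cv2.INTER_CUBIC)
S=cv2.resize(s['frame'][205:275,245:305,::-1],(257,300),interpolation=cv2.INTER_CUBIC);D=cv2.resize(d['frame'][205:275,310:370,::-1],(257,300),interpolation=cv2.INTER_CUBIC)
out=np.zeros((600,800,3),np.uint8);out[:w.shape[0],:w.shape[1]]=w;out[:300,520:777]=S;out[300:,520:777]=D;cv2.imwrite('pics/p3.png',out)
E
```

```text
[0.5775 0.0676 0.1445] [-1.7998e+02  4.0000e-02 -1.6100e+00] [-1.  -0.6 -0.8]
```

View pics/p3.png

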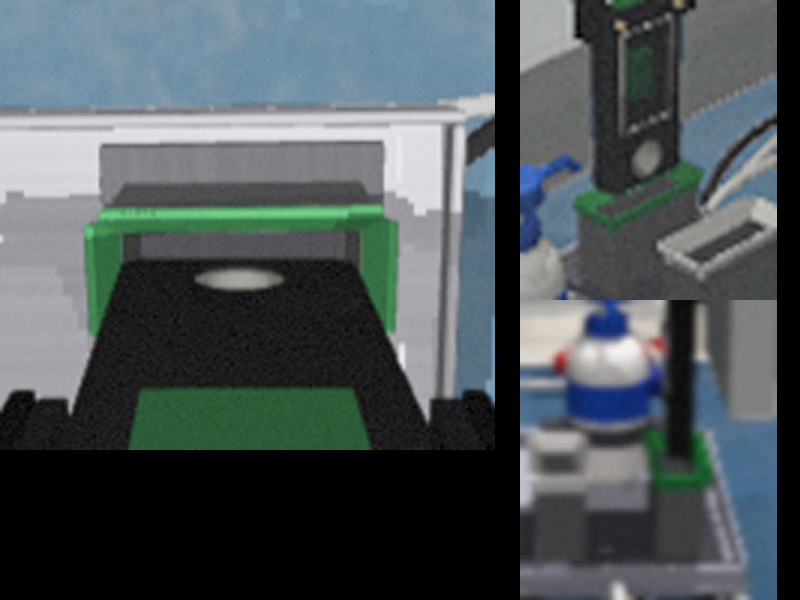

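The housing's bottom (122–358, centre 240) is centred between the lips (85–397, centre 241). In the side view its column 679.5 matches the lip column 680.5. I'll lower gently and watch the force.

Request:
play_rows --steps '[[[0, 0, 0.003, 0, 0, 0, 0.05], [0, 0, 0.003, 0, 0, 0, 0.05], [0, 0, 0.003, 0, 0, 0, 0.05], [0, 0, 0.003, 0, 0, 0, 0.05], [0, 0, 0.003, 0, 0, 0, 0.05], [0, 0, 0.002, 0, 0, 0, 0.05], [0, 0, 0, 0, 0, 0, 0.05]]]'

```text
time_s: 11.5
tool_pos: [0.577, 0.0675, 0.1267]
tool_rot: [-180.0, 0.1, -1.6]
force: [-0.3, -0.1, -0.1]
grip_width: 0.0579
grasp_force: 24.9
```

Request:
play_rows --steps '[[[0, 0, 0.003, 0, 0, 0, 0.05], [0, 0, 0.002, 0, 0, 0, 0.05], [0, 0, 0.002, 0, 0, 0, 0.05], [0, 0, 0.002, 0, 0, 0, 0.05], [0, 0, 0.002, 0, 0, 0, 0.05], [0, 0, 0, 0, 0, 0, 0.05]]]'

```text
time_s: 12.1
tool_pos: [0.577, 0.0675, 0.1158]
tool_rot: [-180.0, 0.1, -1.6]
force: [-0.6, 0.8, -0.6]
grip_width: 0.0576
grasp_force: 24.9
```

Request:
play_rows --steps '[[[0, 0, 0.002, 0, 0, 0, 0.05], [0, 0, 0.002, 0, 0, 0, 0.05], [0, 0, 0.002, 0, 0, 0, 0.05], [0, 0, 0.002, 0, 0, 0, 0.05], [0, 0, 0.002, 0, 0, 0, 0.05], [0, 0, 0.002, 0, 0, 0, 0.05], [0, 0, 0, 0, 0, 0, 0.05]]]'

```text
time_s: 12.8
tool_pos: [0.5769, 0.0675, 0.1038]
tool_rot: [-180.0, 0.1, -1.6]
force: [0.9, 0.5, -0.4]
grip_width: 0.0576
grasp_force: 24.9
```

```bash
python3 - <<'E'
from h import *
o=get_obs();print(o['tool_pos'].round(4),o['force'].round(1))
for n in('scene','side','wrist'):
    c=cam(n)
    for s in silhouettes(n,'housing_green')[:2]:print(n,round(s['p'],2),np.round(s['extent']))
    # predicted label/top of housing for dz values
    for dz in(-.018,-.015,-.012):
        C=np.array([[x,y,-.043+dz] for x in(-.008,.008) for y in(-.029,.029)]);Rm=R.from_euler('xyz',o['tool_rot'],degrees=True).as_matrix()
        u=proj(c,C@Rm.T+o['tool_pos']);print(dz,'top rows',u.min(0).round(1),u.max(0).round(1))
c=cam('wrist');f=c['frame'].astype(int);m=(f[:,:,1]>f[:,:,0]+30)&(f[:,:,1]>f[:,:,2]+20)
for r in range(140,330,6):
    q=np.nonzero(m[r,200:430])[0]
    if len(q)>3:print(r,q.min()+200,q.max()+200,len(q),f[r,q].mean(0).round(0) if 0 else f[r,q+200].mean(0).round(0))
E
```

```text
[0.5769 0.0675 0.1038] [ 0.9  0.5 -0.4]
scene 0.66 [264. 215. 283. 254.]
-0.018 top rows [260.7 210.9] [282.5 220.8]
-0.015 top rows [260.8 212. ] [282.5 221.9]
-0.012 top rows [260.8 213.1] [282.5 223. ]
side 0.64 [343. 210. 353. 245.]
-0.018 top rows [343.1 204.3] [351.1 211.2]
-0.015 top rows [343.1 205.4] [351.1 212.4]
-0.012 top rows [343.1 206.6] [351.1 213.5]
wrist 0.96 [256. 231. 382. 312.]
-0.018 top rows [247.5 296.5] [386.1 330.6]
-0.015 top rows [248.8 293.4] [384.8 326.9]
-0.012 top rows [250.1 290.4] [383.5 323.4]
224 259 369 111 [109. 194. 132.]
230 254 375 75 [51. 98. 63.]
236 254 375 30 [ 58. 116.  72.]
242 255 374 28 [ 56. 116.  71.]
248 255 374 26 [ 56. 116.  71.]
254 255 374 20 [ 60. 120.  75.]
260 256 374 15 [ 60. 122.  75.]
266 256 374 10 [ 67. 128.  82.]
272 281 352 72 [44. 93. 56.]
278 280 354 75 [44. 93. 55.]
284 279 356 78 [44. 93. 56.]
290 278 358 81 [44. 93. 56.]
302 277 359 83 [ 70. 143.  88.]
308 277 359 83 [ 69. 142.  88.]
```

Request:
play_rows --steps '[[[0, 0, 0.002, 0, 0, 0, 0.05], [0, 0, 0.002, 0, 0, 0, 0.05], [0, 0, 0.002, 0, 0, 0, 0.05], [0, 0, 0.002, 0, 0, 0, 0.05], [0, 0, 0.002, 0, 0, 0, 0.05], [0, 0, 0.002, 0, 0, 0, 0.05], [0, 0, 0, 0, 0, 0, 0.05]]]'

```text
time_s: 13.85
tool_pos: [0.5769, 0.0675, 0.0917]
tool_rot: [-180.0, 0.1, -1.6]
force: [-1.0, 0.4, -0.2]
grip_width: 0.0576
grasp_force: 24.9
```

Request:
play_rows --steps '[[[0, 0, 0.001, 0, 0, 0, 0.05], [0, 0, 0.001, 0, 0, 0, 0.05], [0, 0, 0, 0, 0, 0, 0.05]]]' --force 8

```text
time_s: 14.15
tool_pos: [0.5771, 0.0675, 0.0901]
tool_rot: [-180.0, 0.1, -1.6]
force: [0.7, -0.5, -0.1]
grip_width: 0.0584
grasp_force: 8.0
```

Request:
play_rows --steps '[[[0, 0, 0.001, 0, 0, 0, 0.05], [0, 0, 0.001, 0, 0, 0, 0.05], [0, 0, 0.001, 0, 0, 0, 0.05], [0, 0, 0, 0, 0, 0, 0.05]]]' --force 8

```text
time_s: 14.55
tool_pos: [0.577, 0.0675, 0.0869]
tool_rot: [-180.0, 0.1, -1.6]
force: [0.0, -0.3, -1.1]
grip_width: 0.0581
grasp_force: 8.0
```

Request:
play_rows --steps '[[[0, 0, 0.001, 0, 0, 0, 0.05], [0, 0, 0.001, 0, 0, 0, 0.05], [0, 0, 0, 0, 0, 0, 0.05]]]' --force 8

```text
time_s: 14.85
tool_pos: [0.5778, 0.0679, 0.0859]
tool_rot: [-180.0, -0.0, -1.6]
force: [-0.7, 1.0, 2.3]
grip_width: 0.0578
grasp_force: 8.0
```

```bash
python3 - <<'E'
from h import *
c=cam('wrist');o=get_obs();print(o['tool_pos'].round(4),o['force'].round(1))
f=c['frame'].astype(int);m=(f[:,:,1]>f[:,:,0]+30)&(f[:,:,1]>f[:,:,2]+20)
print([(r,int(m[r,279:356].sum())) for r in range(262,312,2)])
for n in('scene','side'):
    cam(n)
    for s in silhouettes(n,'pump')[:2]:print(n,round(s['p'],2),np.round(s['extent'],1))
E
```

```text
[0.5778 0.068  0.0859] [-0.5  0.9  4.4]
[(262, 0), (264, 0), (266, 0), (268, 0), (270, 71), (272, 72), (274, 73), (276, 74), (278, 75), (280, 76), (282, 77), (284, 77), (286, 77), (288, 77), (290, 77), (292, 77), (294, 77), (296, 0), (298, 0), (300, 77), (302, 77), (304, 77), (306, 77), (308, 77), (310, 77)]
scene 0.68 [233.2 240.9 260.6 257.2]
scene 0.67 [262.1 222.4 283.  256.7]
side 0.39 [326.3 198.3 330.1 211.3]
side 0.31 [305.7 197.4 364.9 276.2]
```

Contact at 2–4 N with the height as predicted, so the green housing is home. I'll open and lift.

Request:
play_rows --steps '[[[0, 0, 0, 0, 0, 0, 0.062], [0, 0, 0, 0, 0, 0, 0.066], [0, 0, 0, 0, 0, 0, 0.072], [0, 0, 0, 0, 0, 0, 0.076], [0, 0, 0, 0, 0, 0, 0.076], [0, 0, -0.006, 0, 0, 0, 0.076], [0, 0, -0.012, 0, 0, 0, 0.076], [0, 0, -0.02, 0, 0, 0, 0.076], [0, 0, -0.03, 0, 0, 0, 0.076], [0, 0, -0.03, 0, 0, 0, 0.08], [0, 0, -0.03, 0, 0, 0, 0.087], [0, 0, 0, 0, 0, 0, 0.087]]]'

```text
time_s: 16.3
tool_pos: [0.5803, 0.0684, 0.2194]
tool_rot: [-179.9, -0.5, -1.6]
force: [0.5, 0.7, 0.8]
grip_width: 0.0851
grasp_force: 0.0
```

```bash
python3 - <<'E'
from h import *
o=get_obs();print(o['tool_pos'].round(4),o['tool_rot'].round(2))
for n in('scene','side','wrist'):
    c=cam(n)
    for s in silhouettes(n,'housing_green')[:2]:print(n,round(s['p'],2),np.round(s['extent'],1))
    B=np.array([[x,y,z] for x in(-.008,.008) for y in(-.029,.029) for z in(.077,.14)]);u=proj(c,R.from_euler('z',-1.6,degrees=True).apply(B)+[.577,.0676,0]);print('pred home',u.min(0).round(1),u.max(0).round(1))
# white: end centre and pregrasp
E_=np.array([.5275,-.2875,.1231]);r=[180,30,-3.5];z=Z(r);print('pre',E_-.037*z)
p=E_-.037*z; plan([.50,-.15,.28],[180,12,-2.5],12)
plan(p,r,8,[.50,-.15,.28],[180,12,-2.5])
E
```

```text
[0.5803 0.0684 0.2194] [-179.94   -0.48   -1.59]
scene 0.97 [261.9 222.4 281.2 255.8]
pred home [261.  219.8] [282.8 252. ]
side 0.79 [344.  215.6 352.6 247.6]
pred home [342.7 213.5] [350.9 244.4]
wrist 0.78 [279.1 202.9 353.3 245.2]
pred home [279.  202.7] [354.2 238.8]
pre [ 0.54596549 -0.2886294   0.15514294]
12 x [-0.0063, 0.0183, -0.0051] [0.0001, -0.0172, 0.0013] |d| 0.02
8 x [0.0116, 0.017, 0.0125] [0.0008, -0.0393, 0.002] |d| 0.0241
```

Green stands home: the silhouettes match the predicted upright pose. Next is the white housing.

Request:
play_rows --steps '[[[-0.0063, 0.0183, -0.0051, 0, -0.0172, 0.0013, 0.087], [-0.0063, 0.0183, -0.0051, 0, -0.0172, 0.0013, 0.087], [-0.0063, 0.0183, -0.0051, 0, -0.0172, 0.0013, 0.087], [-0.0063, 0.0183, -0.0051, 0, -0.0172, 0.0013, 0.087], [-0.0063, 0.0183, -0.0051, 0, -0.0172, 0.0013, 0.087], [-0.0063, 0.0183, -0.0051, 0, -0.0172, 0.0013, 0.087], [-0.0063, 0.0183, -0.0051, 0, -0.0172, 0.0013, 0.087], [-0.0063, 0.0183, -0.0051, 0, -0.0172, 0.0013, 0.087], [-0.0063, 0.0183, -0.0051, 0, -0.0172, 0.0013, 0.087], [-0.0063, 0.0183, -0.0051, 0, -0.0172, 0.0013, 0.087], [-0.0063, 0.0183, -0.0051, 0, -0.0172, 0.0013, 0.087], [-0.0063, 0.0183, -0.0051, 0, -0.0172, 0.0013, 0.087]]]'

```text
time_s: 17.8
tool_pos: [0.4999, -0.1509, 0.2816]
tool_rot: [179.9, 12.0, -2.5]
force: [0.3, -0.1, -0.7]
grip_width: 0.0868
grasp_force: 0.0
```

Request:
play_rows --steps '[[[0.0116, 0.017, 0.0125, 0.0008, -0.0393, 0.002, 0.087], [0.0116, 0.017, 0.0125, 0.0008, -0.0393, 0.002, 0.087], [0.0116, 0.017, 0.0125, 0.0008, -0.0393, 0.002, 0.087], [0.0116, 0.017, 0.0125, 0.0008, -0.0393, 0.002, 0.087], [0.0116, 0.017, 0.0125, 0.0008, -0.0393, 0.002, 0.087], [0.0116, 0.017, 0.0125, 0.0008, -0.0393, 0.002, 0.087], [0.0116, 0.017, 0.0125, 0.0008, -0.0393, 0.002, 0.087], [0.0116, 0.017, 0.0125, 0.0008, -0.0393, 0.002, 0.087], [0, 0, 0, 0, 0, 0, 0.087], [0, 0, 0, 0, 0, 0, 0.087]]]'

```text
time_s: 18.8
tool_pos: [0.5462, -0.2881, 0.1556]
tool_rot: [-180.0, 30.0, -3.5]
force: [0.3, 0.6, 0.6]
grip_width: 0.087
grasp_force: 0.0
```

```bash
python3 - <<'E'
from h import *
c=cam('wrist');o=get_obs();print(o['tool_pos'].round(4),o['tool_rot'].round(2))
for s in silhouettes('wrist','housing_white')[:2]:print(round(s['p'],2),np.round(s['extent'],1))
f=c['frame'].astype(int);m=(f.min(2)>185).astype(np.uint8);m[:150]=0;m[280:]=0;m[:,:230]=0;m[:,420:]=0
n,l,st,ce=cv2.connectedComponentsWithStats(m);print([(st[i].tolist(),ce[i].round(1).tolist()) for i in range(1,n) if st[i,4]>80])
E_=np.array([.5275,-.2875,.1231]);r=[180,30,-3.5];z=Z(r);plan(E_+.031*z,r,7)
E
```

```text
[ 0.5468 -0.2876  0.1571] [179.98  29.87  -3.47]
0.76 [268.9 206.  353.6 268.2]
0.44 [478.    0.  550.7 160.9]
[([350, 204, 5, 27, 93], [351.9, 215.5]), ([285, 245, 55, 16, 853], [312.5, 252.7]), ([284, 252, 129, 28, 2480], [355.0, 268.1]), ([411, 252, 9, 21, 148], [415.7, 262.5]), ([272, 264, 12, 16, 128], [277.1, 273.5])]
7 x [0.0001, 0.0002, 0.0101] [0.0002, -0.0006, 0.0001] |d| 0.0101
```

Request:
play_rows --steps '[[[0, 0, 0.01, 0, 0, 0, 0.087], [0, 0, 0.01, 0, 0, 0, 0.087], [0, 0, 0.01, 0, 0, 0, 0.087], [0, 0, 0.01, 0, 0, 0, 0.087], [0, 0, 0.01, 0, 0, 0, 0.087], [0, 0, 0.01, 0, 0, 0, 0.087], [0, 0, 0.009, 0, 0, 0, 0.087], [0, 0, 0, 0, 0, 0, 0.087], [0, 0, 0, 0, 0, 0, 0.087]]]'

```text
time_s: 19.8
tool_pos: [0.5122, -0.2861, 0.0965]
tool_rot: [179.9, 29.9, -3.5]
force: [0.9, -0.7, -1.0]
grip_width: 0.0874
grasp_force: 0.0
```

Request:
play_rows --steps '[[[0, 0, 0, 0, 0, 0, 0.05], [0, 0, 0, 0, 0, 0, 0.05], [0, 0, 0, 0, 0, 0, 0.05], [0, 0, 0, 0, 0, 0, 0.05], [0, 0, 0, 0, 0, 0, 0.05], [0, 0, 0, 0, 0, 0, 0.05], [0, 0, 0, 0, 0, 0, 0.05], [0, 0, 0, 0, 0, 0, 0.05]]]' --force 25

```text
time_s: 20.6
tool_pos: [0.5125, -0.2858, 0.0967]
tool_rot: [179.9, 29.9, -3.5]
force: [1.1, 0.7, 0.9]
grip_width: 0.0572
grasp_force: 25.0
```

Request:
play_rows --steps '[[[0, 0, -0.006, 0, 0, 0, 0.05], [0, 0, -0.01, 0, 0, 0, 0.05], [0, 0, -0.012, 0, 0, 0, 0.05], [0, 0, -0.014, 0, 0, 0, 0.05], [0, 0, -0.014, 0, 0, 0, 0.05], [0, 0, -0.014, 0, 0, 0, 0.05], [0, 0, -0.014, 0, 0, 0, 0.05], [0, 0, -0.012, 0, 0, 0, 0.05], [0, 0, -0.008, 0, 0, 0, 0.05], [0, 0, 0, 0, 0, 0, 0.05]]]'

```text
time_s: 21.6
tool_pos: [0.5651, -0.2891, 0.1877]
tool_rot: [179.9, 29.8, -3.5]
force: [0.1, 0.2, -2.0]
grip_width: 0.0579
grasp_force: 25.0
```

```bash
python3 - <<'E'
from h import *
plan([.47,-.1,.29],[180,10,-2.2],12)
plan([.505,.0695,.215],[180,0,-1.6],11,[.47,-.1,.29],[180,10,-2.2])
E
```

```text
12 x [-0.0112, -0.0153, -0.0049] [-0.0005, 0.0288, -0.0018] |d| 0.0196
11 x [0.0033, -0.0155, 0.0065] [-0.0001, 0.0159, -0.0009] |d| 0.0172
```

Request:
play_rows --steps '[[[-0.0112, -0.0153, -0.0049, -0.0005, 0.0288, -0.0018, 0.05], [-0.0112, -0.0153, -0.0049, -0.0005, 0.0288, -0.0018, 0.05], [-0.0112, -0.0153, -0.0049, -0.0005, 0.0288, -0.0018, 0.05], [-0.0112, -0.0153, -0.0049, -0.0005, 0.0288, -0.0018, 0.05], [-0.0112, -0.0153, -0.0049, -0.0005, 0.0288, -0.0018, 0.05], [-0.0112, -0.0153, -0.0049, -0.0005, 0.0288, -0.0018, 0.05], [-0.0112, -0.0153, -0.0049, -0.0005, 0.0288, -0.0018, 0.05], [-0.0112, -0.0153, -0.0049, -0.0005, 0.0288, -0.0018, 0.05], [-0.0112, -0.0153, -0.0049, -0.0005, 0.0288, -0.0018, 0.05], [-0.0112, -0.0153, -0.0049, -0.0005, 0.0288, -0.0018, 0.05], [-0.0112, -0.0153, -0.0049, -0.0005, 0.0288, -0.0018, 0.05], [-0.0112, -0.0153, -0.0049, -0.0005, 0.0288, -0.0018, 0.05]]]'

```text
time_s: 22.8
tool_pos: [0.4683, -0.1001, 0.289]
tool_rot: [-180.0, 10.1, -2.2]
force: [-0.3, -0.5, -0.6]
grip_width: 0.0578
grasp_force: 25.0
```

Request:
play_rows --steps '[[[0.0033, -0.0155, 0.0065, -0.0001, 0.0159, -0.0009, 0.05], [0.0033, -0.0155, 0.0065, -0.0001, 0.0159, -0.0009, 0.05], [0.0033, -0.0155, 0.0065, -0.0001, 0.0159, -0.0009, 0.05], [0.0033, -0.0155, 0.0065, -0.0001, 0.0159, -0.0009, 0.05], [0.0033, -0.0155, 0.0065, -0.0001, 0.0159, -0.0009, 0.05], [0.0033, -0.0155, 0.0065, -0.0001, 0.0159, -0.0009, 0.05], [0.0033, -0.0155, 0.0065, -0.0001, 0.0159, -0.0009, 0.05], [0.0033, -0.0155, 0.0065, -0.0001, 0.0159, -0.0009, 0.05], [0.0033, -0.0155, 0.0065, -0.0001, 0.0159, -0.0009, 0.05], [0.0033, -0.0155, 0.0065, -0.0001, 0.0159, -0.0009, 0.05], [0.0033, -0.0155, 0.0065, -0.0001, 0.0159, -0.0009, 0.05], [0, 0, 0, 0, 0, 0, 0.05]]]'

```text
time_s: 24.0
tool_pos: [0.5034, 0.0721, 0.2137]
tool_rot: [-179.9, 0.1, -1.4]
force: [-1.1, -0.4, -1.5]
grip_width: 0.0575
grasp_force: 25.0
```

```bash
python3 - <<'E'
from h import *
for n in('scene','side'):
    c=cam(n)
    for t in('housing_white','housing_green'):
        for s in silhouettes(n,t)[:1]:print(n,t,round(s['p'],2),np.round(s['extent'],1))
o=get_obs();print(o['tool_pos'].round(4),o['tool_rot'].round(2),o['force'].round(1))
B=np.array([[x,y,z] for x in(-.008,.008) for y in(-.029,.029) for z in(-.043,.075)]);Rm=R.from_euler('xyz',o['tool_rot'],degrees=True).as_matrix()
for n in('scene','side'):
    u=proj(cam(n),B@Rm.T+o['tool_pos']);print(n,'pred',u.min(0).round(1),u.max(0).round(1))
plan([.505,.0696,.165],[180,0,-1.6],6)
E
```

```text
scene housing_white 0.87 [281.9 188.  308.5 241.8]
scene housing_green 0.62 [259.8 220.8 280.7 253.3]
side housing_white 0.74 [311.4 180.1 322.5 220.4]
side housing_green 0.61 [340.6 214.2 351.3 246.3]
[0.5046 0.0679 0.2148] [-1.7999e+02  6.0000e-02 -1.7300e+00] [ 0.4 -0.8 -1. ]
scene pred [281.7 185. ] [304.6 240.1]
side pred [314.6 169. ] [321.6 221.4]
6 x [0.0001, -0.0002, 0.0083] [-0.0001, 0.0002, -0.0003] |d| 0.0083
```

Request:
play_rows --steps '[[[0.0001, -0.0003, 0.0083, 0, 0, 0, 0.05], [0.0001, -0.0003, 0.0083, 0, 0, 0, 0.05], [0.0001, -0.0003, 0.0083, 0, 0, 0, 0.05], [0.0001, -0.0003, 0.0083, 0, 0, 0, 0.05], [0.0001, -0.0003, 0.0083, 0, 0, 0, 0.05], [0, 0, 0.0083, 0, 0, 0, 0.05], [0, 0, 0, 0, 0, 0, 0.05], [0, 0, 0, 0, 0, 0, 0.05], [0, 0, 0, 0, 0, 0, 0.05]]]'

```text
time_s: 25.3
tool_pos: [0.5051, 0.0705, 0.1652]
tool_rot: [-180.0, 0.0, -1.6]
force: [-0.7, -0.1, -0.4]
grip_width: 0.0575
grasp_force: 25.0
```

```bash
python3 - <<'E'
from h import *
c=cam('wrist');o=get_obs();print(o['tool_pos'].round(4),o['tool_rot'].round(2),o['force'].round(1))
f=c['frame'].astype(int)
# scan: white lips left/right of housing & dark housing edges per row
for r in range(150,270,8):
    g=f[r,235:400].sum(1)
    print(r,''.join('#' if v<120 else '+' if v<300 else '-' if v<480 else ('o' if v<600 else 'W') for v in g[::1]))
E
```

```text
[0.5051 0.0705 0.1653] [-1.7998e+02  3.0000e-02 -1.6300e+00] [-0.7 -0.5 -0.2]
150 WWWWWWWWWWWWWWWWWWWWWWWWWWWWWWo---++++++++++++++++++++++++++++++++++++++++++++++++++++++++++++++++++++++++++++++++++++++++++++++++---oWWWWWWWWWWWWWo++-oWo-----------
158 WWWWWWWWWWWWWWWWWWWWWWWWWWWWWWWWWWWW------WWWWWo-++---------------------------------------------------+++++-----oWWWWWo---------WWWWWWWWWWWWWWWWWWW-++oWWo-----------
166 WWWWWWWWWWWWWWWWWWWWWWWWWWWWWWWWWWWWW-------------------------------------------------------------------------------------------WWWWWWWWWWWWWWWWWWW-+-oWo------------
174 WWWWWWWWWWWWWWWWWWWWWWWWWWWWWWWWWWWWW-------------------------------------------------------------------------------------------WWWWWWWWWWWWWWWWWWW-+-oWo------------
182 WWWWWWWWWWWWWWWWWWWWWWWWWWWWWWWWWWWWW-------------------------------------------------------------------------------------------WWWWWWWWWWWWWWWWWWo-+oooo------------
190 WWWWWWWWWWWWWWWWWWWWWWWWWWWWWWWWWWWWWW-----------------------------------------------------------------------------------------oWWWWWWWWWWWWWWWWo--+-oWo-------------
19
[... 827 characters left out ...]
++--o---------------
238 oooooooooooooooooooooooo-----------oo+###################################################################################+-ooo-ooooWoooooooooooo-++-------+----------
246 ----------------------------------+##########################################################################################+-----oWWo------------------------------
254 ---------ooWWWoo---------------+#################################################################################################++----------------------------------
262 -oooWWWooo-------------------+##############################++#################+++++++++++++++++++++++++#++++++++++##################+-------------+-----------------
```

Request:
play_rows --steps '[[[0, 0.0008, 0.003, 0, 0, 0, 0.05], [0, 0.0007, 0.003, 0, 0, 0, 0.05], [0, 0, 0.003, 0, 0, 0, 0.05], [0, 0, 0.003, 0, 0, 0, 0.05], [0, 0, 0.003, 0, 0, 0, 0.05], [0, 0, 0.003, 0, 0, 0, 0.05], [0, 0, 0.002, 0, 0, 0, 0.05], [0, 0, 0, 0, 0, 0, 0.05]]]'

```text
time_s: 26.15
tool_pos: [0.5044, 0.0689, 0.1444]
tool_rot: [-180.0, 0.1, -1.6]
force: [0.1, 0.4, -1.7]
grip_width: 0.0574
grasp_force: 25.0
```

Request:
play_rows --steps '[[[0, 0, 0.002, 0, 0, 0, 0.05], [0, 0, 0.002, 0, 0, 0, 0.05], [0, 0, 0.002, 0, 0, 0, 0.05], [0, 0, 0.002, 0, 0, 0, 0.05], [0, 0, 0.002, 0, 0, 0, 0.05], [0, 0, 0, 0, 0, 0, 0.05]]]'

```text
time_s: 26.75
tool_pos: [0.5045, 0.0689, 0.1344]
tool_rot: [-180.0, 0.1, -1.6]
force: [0.1, -0.7, -1.8]
grip_width: 0.0575
grasp_force: 25.0
```

Now about 8 mm into the slot proper with no contact force, so I'll continue.

Request:
play_rows --steps '[[[0, 0, 0.002, 0, 0, 0, 0.05], [0, 0, 0.002, 0, 0, 0, 0.05], [0, 0, 0.002, 0, 0, 0, 0.05], [0, 0, 0.002, 0, 0, 0, 0.05], [0, 0, 0.002, 0, 0, 0, 0.05], [0, 0, 0.002, 0, 0, 0, 0.05], [0, 0, 0.002, 0, 0, 0, 0.05], [0, 0, 0.002, 0, 0, 0, 0.05], [0, 0, 0.002, 0, 0, 0, 0.05], [0, 0, 0.002, 0, 0, 0, 0.05], [0, 0, 0.002, 0, 0, 0, 0.05], [0, 0, 0, 0, 0, 0, 0.05]]]'

```text
time_s: 27.95
tool_pos: [0.5044, 0.0689, 0.1124]
tool_rot: [-180.0, 0.1, -1.6]
force: [0.7, -0.3, -0.9]
grip_width: 0.0577
grasp_force: 25.0
```

Request:
play_rows --steps '[[[0, 0, 0.002, 0, 0, 0, 0.05], [0, 0, 0.002, 0, 0, 0, 0.05], [0, 0, 0.002, 0, 0, 0, 0.05], [0, 0, 0.002, 0, 0, 0, 0.05], [0, 0, 0, 0, 0, 0, 0.05]]]' --force 8

```text
time_s: 28.45
tool_pos: [0.5043, 0.0689, 0.1044]
tool_rot: [-180.0, 0.1, -1.6]
force: [0.1, 0.7, -0.1]
grip_width: 0.0574
grasp_force: 8.0
```

Request:
play_rows --steps '[[[0, 0, 0.001, 0, 0, 0, 0.05], [0, 0, 0.001, 0, 0, 0, 0.05], [0, 0, 0.001, 0, 0, 0, 0.05], [0, 0, 0, 0, 0, 0, 0.05]]]'

```text
time_s: 28.85
tool_pos: [0.5045, 0.0689, 0.1016]
tool_rot: [-180.0, 0.1, -1.6]
force: [0.1, 0.1, -1.5]
grip_width: 0.0578
grasp_force: 8.0
```

Request:
play_rows --steps '[[[0, 0, 0.001, 0, 0, 0, 0.05], [0, 0, 0.001, 0, 0, 0, 0.05], [0, 0, 0.001, 0, 0, 0, 0.05], [0, 0, 0, 0, 0, 0, 0.05]]]'

```text
time_s: 29.25
tool_pos: [0.5045, 0.0689, 0.0986]
tool_rot: [-180.0, 0.1, -1.6]
force: [-0.7, -0.2, -1.3]
grip_width: 0.058
grasp_force: 8.0
```

Request:
play_rows --steps '[[[0, 0, 0.001, 0, 0, 0, 0.05], [0, 0, 0.001, 0, 0, 0, 0.05], [0, 0, 0, 0, 0, 0, 0.05]]]'

```text
time_s: 29.55
tool_pos: [0.5048, 0.069, 0.097]
tool_rot: [-180.0, 0.1, -1.6]
force: [0.7, 0.3, 0.9]
grip_width: 0.058
grasp_force: 8.0
```

Request:
play_rows --steps '[[[0, 0, 0.001, 0, 0, 0, 0.05], [0, 0, 0, 0, 0, 0, 0.05], [0, 0, 0, 0, 0, 0, 0.05]]]'

```text
time_s: 29.85
tool_pos: [0.5054, 0.0693, 0.0967]
tool_rot: [-180.0, -0.0, -1.6]
force: [-0.7, 0.3, 5.3]
grip_width: 0.0578
grasp_force: 8.0
```

Floor contact at 5 N, at the expected height. I'll release and lift.

Request:
play_rows --steps '[[[0, 0, 0, 0, 0, 0, 0.062], [0, 0, 0, 0, 0, 0, 0.066], [0, 0, 0, 0, 0, 0, 0.072], [0, 0, 0, 0, 0, 0, 0.076], [0, 0, 0, 0, 0, 0, 0.076], [0, 0, -0.006, 0, 0, 0, 0.076], [0, 0, -0.012, 0, 0, 0, 0.076], [0, 0, -0.02, 0, 0, 0, 0.076], [0, 0, -0.03, 0, 0, 0, 0.076], [0, 0, -0.04, 0, 0, 0, 0.076], [0, 0, -0.04, 0, 0, 0, 0.05], [0, 0, 0, 0, 0, 0, 0.02]]]' --force 25

```text
time_s: 31.05
tool_pos: [0.5083, 0.0698, 0.2509]
tool_rot: [-180.0, -0.6, -1.6]
force: [0.2, 0.8, 0.1]
grip_width: 0.0667
grasp_force: 0.0
```

```bash
python3 - <<'E'
from h import *
for n in('scene','side','wrist'):
    c=cam(n)
    for t,x,y in(('housing_white',.505,.0696),('housing_green',.577,.0676)):
        for s in silhouettes(n,t)[:1]:print(n,t,round(s['p'],2),np.round(s['extent'],1))
        B=np.array([[X,Y,z] for X in(-.008,.008) for Y in(-.029,.029) for z in(.077,.14)]);u=proj(c,R.from_euler('z',-1.6,degrees=True).apply(B)+[x,y,0]);print('pred home',u.min(0).round(1),u.max(0).round(1))
o=get_obs();print(o['tool_pos'].round(4),o['tool_rot'].round(2))
# pump: yaw -1.6, 128 along y from midpoint (.541,.0686)
P=np.array([.541,.0686])+.128*np.array([np.sin(np.radians(1.6)),np.cos(np.radians(1.6))]);print('pump',P)
a=cam('scene');f=a['frame'].astype(int);m=((f[:,:,2]>f[:,:,0]+60)).astype(np.uint8);m[:225]=0;m[262:]=0;m[:,:225]=0;m[:,265:]=0
v,u=np.nonzero(m[:252]);print('blue px',u.min(),u.max(),v.min(),'pred cap top',proj(a,np.r_[P,.152]).round(1),'rim',[proj(a,np.r_[P+d,.152]).round(1).tolist() for d in([.019,0],[-.019,0],[0,.019],[0,-.019])])
print([(r,np.nonzero(m[r])[0][[0,-1]].tolist()) for r in range(240,262,2) if m[r].any()])
plan([P[0],P[1],.21],[180,0,-1.6],8)
E
```

```text
scene housing_white 0.83 [282.6 231.6 305.2 265.1]
pred home [281.6 229.5] [303.4 262.9]
scene housing_green 0.76 [261.5 222.4 279.7 253.9]
pred home [261.  219.8] [282.8 252. ]
side housing_white 0.68 [313.7 217.3 322.4 249. ]
pred home [315.2 213.8] [321.9 244.8]
side housing_green 0.54 [341.5 214.3 350.6 246.4]
pred home [342.7 213.5] [350.9 244.4]
wrist housing_white 0.71 [280.2 193.4 345.8 235.1]
pred home [281.7 195.8] [350.  227.5]
wrist housing_green 0.76 [280.8 122.2 348.  147. ]
pred home [279.  120.3] [352.3 141.2]
[0.5043 0.0688 0.2429] [-179.97    0.18   -1.63]
pump [0.54457397 0.19655009]
blue px 235 258 241 pred cap top [[241.7 244.3]] rim [[[236.1, 241.4]], [[247.4, 247.2]], [[235.5, 247.4]], [[247.9, 241.2]]]
[(242, [243, 256]), (244, [237, 258]), (246, [235, 250]), (248, [235, 249]), (250, [235, 248]), (252, [236, 247]), (254, [238, 247]), (256, [237, 248]), (258, [237, 248]), (260, [238, 247])]
8 x [0.0046, -0.0161, 0.0041] [-0.0001, 0.0004, -0.0001] |d| 0.0172
```

Request:
play_rows --steps '[[[0.005, -0.016, 0.004, 0, 0, 0, 0], [0.005, -0.016, 0.004, 0, 0, 0, 0], [0.005, -0.016, 0.004, 0, 0, 0, 0], [0.005, -0.016, 0.004, 0, 0, 0, 0], [0.005, -0.016, 0.004, 0, 0, 0, 0], [0.005, -0.016, 0.004, 0, 0, 0, 0], [0.005, -0.016, 0.004, 0, 0, 0, 0], [0.005, -0.016, 0.004, 0, 0, 0, 0], [0, 0, 0.01, 0, 0, 0, 0], [0, 0, 0.01, 0, 0, 0, 0], [0, 0, 0, 0, 0, 0, 0], [0, 0, 0, 0, 0, 0, 0]]]'

```text
time_s: 32.75
tool_pos: [0.5482, 0.1944, 0.1913]
tool_rot: [180.0, 0.1, -1.7]
force: [0.1, 0.1, -0.0]
grip_width: 0.0007
grasp_force: 0.0
```

Request:
play_rows --steps '[[[-0.0018, -0.001, 0.006, 0, 0, 0, 0], [-0.0018, -0.001, 0.006, 0, 0, 0, 0], [0, 0, 0.006, 0, 0, 0, 0], [0, 0, 0.006, 0, 0, 0, 0], [0, 0, 0.006, 0, 0, 0, 0], [0, 0, 0.004, 0, 0, 0, 0], [0, 0, 0, 0, 0, 0, 0], [0, 0, 0, 0, 0, 0, 0]]]'

```text
time_s: 33.55
tool_pos: [0.5448, 0.1979, 0.1577]
tool_rot: [-180.0, 0.1, -1.6]
force: [0.2, 0.2, 0.0]
grip_width: 0.0006
grasp_force: 0.0
```

Request:
play_rows --steps '[[[0, 0, 0.002, 0, 0, 0, 0], [0, 0, 0.002, 0, 0, 0, 0], [0, 0, 0.002, 0, 0, 0, 0], [0, 0, 0.002, 0, 0, 0, 0], [0, 0, 0.002, 0, 0, 0, 0], [0, 0, 0, 0, 0, 0, 0], [0, 0, 0, 0, 0, 0, 0]]]'

```text
time_s: 34.25
tool_pos: [0.5447, 0.1978, 0.1477]
tool_rot: [-180.0, 0.1, -1.6]
force: [0.1, 0.1, -0.8]
grip_width: 0.0008
grasp_force: 0.0
```

Request:
play_rows --steps '[[[0, 0, 0.001, 0, 0, 0, 0], [0, 0, 0.001, 0, 0, 0, 0], [0, 0, 0.001, 0, 0, 0, 0], [0, 0, 0.001, 0, 0, 0, 0], [0, 0, 0, 0, 0, 0, 0]]]'

```text
time_s: 34.75
tool_pos: [0.5446, 0.1978, 0.1436]
tool_rot: [-180.0, 0.1, -1.6]
force: [-0.6, 0.2, -1.5]
grip_width: 0.0002
grasp_force: 0.0
```

```bash
python3 - <<'E'
from h import *
o=get_obs();print(o['tool_pos'].round(4),o['force'].round(1))
for n in('scene','side'):
    a=cam(n);f=a['frame'].astype(int);p=proj(a,o['tool_pos'])[0];print(n,'tip',p.round(1))
    u0,v0=int(p[0]),int(p[1])
    for r in range(v0-14,v0+16,2):print(r,''.join('B' if q[2]>q[0]+50 else '#' if q.sum()<150 else '.' for q in f[r,u0-25:u0+25]))
E
```

```text
[0.5446 0.1978 0.1436] [-0.6  0.2 -1.5]
scene tip [241.5 247.7]
233 ....................###########...............####
235 .......................#####...................###
237 ...............................................###
239 ..............................................####
241 .....................................BBBB......###
243 .........................BBBB......BBBBBBBB....###
245 ....................BBBBBBBBBBBBBBBBB..........###
247 ...................BBBBBBBBBBBBBBB.............###
249 ...................BBBBBBBBBBBBBBB.............###
251 ...................BBBBBBBBBBBBBBB.............###
253 ....................BBBBBBBBBBBBB..............###
255 ......................BB......BBB.................
257 .....................BBBB....BBBBB................
259 .....................BBBBBBBBBBBB.................
261 .....................BBBBBBBBBBBB.....BBB.........
side tip [330.6 201.5]
187 .......................#######....................
189 ..................................................
191 ..................................................
193 ..................................................
195 ..................................................
197 ..................................................
199 ....................BBBBBBBBBBB...................
201 ....................BBBBBBBBBBB...................
203 ....................BBBBBBBBBBB...................
205 .......................BBBBBB.....................
207 .........................BBB......................
209 .....................BBBBBBBBB....................
211 .....................BBBBBBBBB....................
213 ......................BBBBBB......................
215 ..................................................
```

```bash
python3 - <<'E'
from h import *
a=cam('side');f=a['frame']
for r in range(178,206,2):print(r,f[r,325:337:3].tolist())
a=cam('scene');f=a['frame']
for r in range(228,250,2):print(r,f[r,235:250:3].tolist())
print(proj(cam('side'),[[.5446,.1978,.152],[.5446,.1978,.17]]).round(1))
E
```

```text
178 [[134, 136, 139], [43, 43, 45], [9, 6, 8], [35, 35, 38]]
180 [[134, 136, 140], [43, 44, 44], [9, 8, 11], [34, 37, 38]]
182 [[135, 138, 142], [43, 43, 44], [11, 9, 11], [34, 34, 37]]
184 [[138, 141, 145], [44, 45, 46], [13, 10, 11], [35, 36, 39]]
186 [[140, 141, 145], [45, 47, 47], [11, 11, 12], [35, 36, 37]]
188 [[139, 142, 146], [51, 53, 54], [23, 23, 24], [45, 44, 46]]
190 [[140, 143, 146], [124, 129, 132], [122, 125, 128], [116, 118, 121]]
192 [[140, 142, 146], [141, 142, 145], [135, 139, 142], [130, 132, 136]]
194 [[132, 135, 139], [137, 140, 141], [137, 141, 143], [133, 136, 139]]
196 [[128, 131, 135], [129, 132, 136], [134, 137, 141], [135, 137, 140]]
198 [[88, 96, 118], [51, 67, 122], [58, 72, 124], [66, 77, 117]]
200 [[22, 46, 111], [13, 46, 125], [19, 49, 131], [19, 48, 128]]
202 [[19, 39, 98], [17, 47, 119], [19, 53, 141], [15, 43, 115]]
204 [[71, 80, 113], [28, 52, 120], [27, 77, 191], [40, 57, 112]]
228 [[23, 25, 34], [37, 42, 41], [41, 40, 45], [37, 40, 40], [97, 97, 96]]
230 [[34, 45, 44], [39, 42, 42], [46, 46, 46], [44, 42, 45], [94, 98, 97]]
232 [[43, 54, 61], [35, 40, 38], [42, 39, 44], [45, 46, 51], [90, 92, 91]]
234 [[92, 96, 97], [32, 32, 32], [45, 43, 45], [37, 36, 36], [91, 92, 87]]
236 [[109, 109, 107], [101, 108, 104], [26, 32, 34], [87, 96, 99], [104, 108, 106]]
238 [[106, 109, 107], [103, 104, 104], [104, 105, 105], [104, 105, 105], [97, 105, 101]]
240 [[103, 104, 104], [100, 105, 104], [104, 105, 104], [102, 108, 107], [105, 106, 108]]
242 [[99, 103, 100], [109, 109, 105], [96, 104, 113], [101, 104, 109], [109, 112, 107]]
244 [[103, 106, 100], [45, 73, 128], [41, 66, 124], [50, 73, 127], [40, 68, 124]]
246 [[60, 75, 120], [45, 71, 122], [45, 69, 125], [46, 72, 124], [49, 66, 123]]
248 [[37, 63, 117], [48, 74, 131], [46, 69, 126], [42, 69, 125], [49, 72, 131]]
[[330.6 198.6]
 [330.7 192.3]]
```

The pixels show a gap of about 20–25 mm between the fingertips and the cap, so the closed fingers end higher than the nominal TCP. I'll keep lowering under force control.

Request:
play_rows --steps '[[[0, 0, 0.003, 0, 0, 0, 0], [0, 0, 0.003, 0, 0, 0, 0], [0, 0, 0.003, 0, 0, 0, 0], [0, 0, 0.003, 0, 0, 0, 0], [0, 0, 0.002, 0, 0, 0, 0], [0, 0, 0, 0, 0, 0, 0]]]'

```text
time_s: 35.6
tool_pos: [0.5444, 0.1978, 0.1293]
tool_rot: [-180.0, 0.1, -1.6]
force: [0.4, 0.0, -0.4]
grip_width: 0.0005
grasp_force: 0.0
```

Request:
play_rows --steps '[[[0, 0, 0.002, 0, 0, 0, 0], [0, 0, 0.002, 0, 0, 0, 0], [0, 0, 0.002, 0, 0, 0, 0], [0, 0, 0, 0, 0, 0, 0]]]'

```text
time_s: 36.0
tool_pos: [0.5445, 0.1977, 0.1234]
tool_rot: [-180.0, 0.1, -1.6]
force: [0.6, 0.8, 0.8]
grip_width: 0.0003
grasp_force: 0.0
```

Request:
play_rows --steps '[[[0, 0, 0.002, 0, 0, 0, 0], [0, 0, 0.002, 0, 0, 0, 0], [0, 0, 0, 0, 0, 0, 0]]]'

```text
time_s: 36.3
tool_pos: [0.5445, 0.1977, 0.1194]
tool_rot: [-180.0, 0.1, -1.6]
force: [0.9, 0.2, -0.1]
grip_width: 0.0008
grasp_force: 0.0
```

```bash
python3 - <<'E'
from h import *
o=get_obs();print(o['tool_pos'].round(4),o['force'].round(1))
for n,u in(('side',331),('scene',241)):
    f=cam(n)['frame'];print(n,[(r,f[r,u].tolist()) for r in (range(186,204) if n=='side' else range(232,250))])
E
```

```text
[0.5445 0.1977 0.1194] [ 0.9  0.2 -0.1]
side [(186, [6, 7, 6]), (187, [9, 9, 8]), (188, [2, 2, 7]), (189, [11, 12, 10]), (190, [8, 9, 10]), (191, [12, 13, 14]), (192, [3, 4, 8]), (193, [10, 11, 10]), (194, [9, 8, 9]), (195, [3, 5, 6]), (196, [11, 10, 12]), (197, [10, 15, 34]), (198, [11, 29, 76]), (199, [17, 44, 115]), (200, [16, 49, 127]), (201, [17, 51, 134]), (202, [17, 53, 140]), (203, [21, 65, 170])]
scene [(232, [31, 38, 38]), (233, [33, 29, 32]), (234, [36, 37, 41]), (235, [36, 34, 38]), (236, [35, 38, 40]), (237, [31, 30, 32]), (238, [36, 39, 40]), (239, [33, 34, 37]), (240, [37, 39, 43]), (241, [32, 31, 33]), (242, [39, 41, 40]), (243, [41, 47, 45]), (244, [36, 37, 38]), (245, [36, 39, 26]), (246, [39, 50, 82]), (247, [47, 68, 122]), (248, [45, 72, 128]), (249, [49, 77, 136])]
```

Request:
play_rows --steps '[[[0, 0, 0.001, 0, 0, 0, 0], [0, 0, 0.001, 0, 0, 0, 0], [0, 0, 0.001, 0, 0, 0, 0], [0, 0, 0.001, 0, 0, 0, 0], [0, 0, 0, 0, 0, 0, 0]]]'

```text
time_s: 36.9
tool_pos: [0.5447, 0.1979, 0.116]
tool_rot: [-180.0, 0.1, -1.6]
force: [-0.9, 0.0, 2.6]
grip_width: 0.0005
grasp_force: 1.4
```

Request:
play_rows --steps '[[[0, 0, 0.001, 0, 0, 0, 0], [0, 0, 0.001, 0, 0, 0, 0], [0, 0, 0.001, 0, 0, 0, 0], [0, 0, 0, 0, 0, 0, 0]]]'

```text
time_s: 37.3
tool_pos: [0.5447, 0.1978, 0.1128]
tool_rot: [-180.0, 0.1, -1.6]
force: [-1.5, -0.7, 4.5]
grip_width: 0.0
grasp_force: 2.2
```

Request:
play_rows --steps '[[[0, 0, 0.001, 0, 0, 0, 0], [0, 0, 0.001, 0, 0, 0, 0], [0, 0, 0.001, 0, 0, 0, 0], [0, 0, 0.001, 0, 0, 0, 0], [0, 0, 0, 0, 0, 0, 0]]]'

```text
time_s: 37.8
tool_pos: [0.5447, 0.1979, 0.1089]
tool_rot: [-180.0, 0.1, -1.6]
force: [-2.8, -0.9, 6.2]
grip_width: 0.0004
grasp_force: 3.0
```

Request:
play_rows --steps '[[[0, 0, 0.001, 0, 0, 0, 0], [0, 0, 0.001, 0, 0, 0, 0], [0, 0, 0, 0, 0, 0, 0]]]'

```text
time_s: 38.1
tool_pos: [0.5447, 0.1979, 0.1071]
tool_rot: [-180.0, 0.1, -1.6]
force: [-2.2, -1.1, 6.5]
grip_width: 0.0004
grasp_force: 3.4
```

Request:
play_rows --steps '[[[0, 0, 0.001, 0, 0, 0, 0], [0, 0, 0.001, 0, 0, 0, 0], [0, 0, 0, 0, 0, 0, 0]]]'

```text
time_s: 38.4
tool_pos: [0.5448, 0.1979, 0.106]
tool_rot: [180.0, 0.1, -1.6]
force: [-3.5, -2.2, 11.3]
grip_width: 0.0006
grasp_force: 5.7
```

Request:
play_rows --steps '[[[0, 0, 0.001, 0, 0, 0, 0], [0, 0, 0, 0, 0, 0, 0], [0, 0, 0, 0, 0, 0, 0]]]'

```text
time_s: 38.7
tool_pos: [0.5448, 0.1979, 0.106]
tool_rot: [180.0, 0.0, -1.6]
force: [-5.9, -3.7, 17.2]
grip_width: 0.0008
grasp_force: 8.1
```

Hard stop: the force jumped to 17 N with no further travel, so the cap is fully down. I'll release upward.

Request:
play_rows --steps '[[[0, 0, -0.003, 0, 0, 0, 0], [0, 0, -0.005, 0, 0, 0, 0], [0, 0, -0.006, 0, 0, 0, 0], [0, 0, -0.01, 0, 0, 0, 0], [0, 0, -0.02, 0, 0, 0, 0], [0, 0, -0.03, 0, 0, 0, 0], [0, 0, -0.03, 0, 0, 0, 0], [0, 0, -0.03, 0, 0, 0, 0], [0, 0, -0.01, 0, 0, 0, 0], [0, 0, 0, 0, 0, 0, 0], [0, 0, 0, 0, 0, 0, 0], [0, 0, 0, 0, 0, 0, 0]]]'

```text
time_s: 39.9
tool_pos: [0.544, 0.1973, 0.2458]
tool_rot: [180.0, 0.2, -1.6]
force: [-1.0, 0.6, -0.3]
grip_width: 0.0005
grasp_force: 0.0
```

```bash
python3 - <<'E'
from h import *
o=get_obs();print(o['tool_pos'].round(4),o['force'].round(1),o['time_s'])
for n in('scene','side'):
    c=cam(n)
    for t in('housing_white','housing_green','jar','tape'):
        for s in silhouettes(n,t)[:1]:print(n,t,round(s['p'],2),np.round(s['extent'],1))
    f=c['frame'].astype(int);u=331 if n=='side' else 241
    print('cap top row',[r for r in range(185,260) if f[r,u,2]>f[r,u,0]+50][:1] if n=='side' else [r for r in range(235,260) if f[r,u,2]>f[r,u,0]+50][:1])
E
```

```text
[0.544  0.1973 0.2458] [-1.   0.6 -0.3] 39.9
scene housing_green 0.76 [260.2 221.  281.8 256.2]
scene jar 0.7 [414.5 199.8 437.4 228.1]
scene tape 0.88 [328.7 266.1 360.5 287.2]
cap top row [243]
side housing_white 0.48 [311.3 216.6 324.  246.2]
side housing_green 0.82 [341.9 214.2 353.2 246.8]
side jar 0.81 [262.4 353.2 303.6 410.7]
side tape 0.64 [273.6 272.8 303.2 294.4]
cap top row [198]
```

The cap is back up, both housings are in place, and the tool is clear. I'll hand the job in.

```bash
python3 -c "
from cell import *
print(sign_off())"
```

```text
the job is handed in; nothing more can be done
None
```

Job handed in at about 40 s: the green and white housings stand home in their matching slots with the pins up, and the pump cap was pressed to its stop and came back up.

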